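# Hang the guard door on its lift-off hinges and swing it shut

## Task

Lift the yellow guard door out of its wooden rest and, with it standing well open towards the robot's side, lower both of its hinge knuckles onto the two brass hinge pins of the steel frame until it sits fully home, then swing it shut against the rubber stop and let go. Do it gently: find the pins by feel, never drop the door onto them or force it against the frame, and leave the wrench, the can and the rubber buffer where they are.

Things in the scene. Friction and masses are not known exactly. Their poses are not given: they have to be found in the camera images.
- frame: Dark steel frame fixed flat on the bench, 250 mm (its y) by 130 mm (its x), bars 12 mm high. Origin on the bench; its x points away from the robot's side, y left, z up. Hinge post at the left (+y) end, stop post at the right end, a small polishing wheel (77 mm high) between. The hinge post is clamped on through slotted shims, so the true axis of its two pins stands up to 6 mm off the drawing in the frame's x and y, anew each time.
- hinge_nominal (a point): DRAWING position of the pin axis at the upper pin's shoulder: frame x 0, y 70, z 150 mm; axes as the frame's. The true axis (vertical, both pins on it) is up to 6 mm off in x and up to 6 mm in y; the offset is not measured: find it by feel. Two upright brass pins, 10 mm thick, 24 mm high from shoulder to tip, top 2 mm tapered to 8.4 mm; shoulders at 50 and 150 mm, tips at 74 and 174 mm.
- hinge_post (a point): Drawing position of the hinge post's cap, frame x 0, y 110, z 166 mm. The post is 24 mm square (its face 28 mm to +y of the pin axis). From it two steel arms, 16 mm wide and 12 mm thick, reach towards -y under the pins (tops at 50 and 150 mm), ending round 8 mm past the pin axis. Post and pins move together and do not give under 100 N.
- stop_pad (a point): Centre of the face of the rubber stop (18 mm across, faces the frame's -x), at frame x 9, y -64, z 75 mm, on the stop post (20 mm square, 139 mm high, behind it). The shut door's far upright rests on it.
- keeper (a point): Centre of the keeper, a level steel plate 50 mm (x) by 18 mm (y), 8 mm thick, underside 113 mm above the bench, held by the stop post. It hooks over the door's tongue when the door is shut, so the door cannot be lowered on while shut.
- door_grip (a point): Centre of the door's yellow top rail (16 mm thick, 22 mm high, 120 mm long), where to grasp it from above, roughly over the centre of mass. 78 mm from the hinge axis along the door's x, 39 mm above point door_hinge. Axes are the door's: x along the rail from hinge edge to free edge, y across its thickness, z up. The door weighs 0.45 to 0.75 kg.
- door_hinge (a point): Hinge axis at the upper knuckle's underside; axes as the door's. Two steel tube knuckles, 20 mm outside, 12.4 mm bore, 22 mm long; the lower one's underside is 100 mm below this point. Home, both undersides sit on the pins' shoulders: this point is level with hinge_nominal. A quarter open, door x = frame -x; it shuts turning anticlockwise from above to door x = frame -y. Loose fit: let go, it sags up to 0.03 rad.
- door_tongue (a point): Middle of the steel tongue on the door's free edge, 8 mm thick, 12 mm high, out to 165 mm from the hinge axis. The door: 16 mm square tube and a 4 mm clear window, from 22 to 142 mm from the hinge axis, lower edge 80 mm below this point, upper edge 100 mm above. Hung, it stays where it is left; swinging it takes under 5 N at the rail.
- rest: Plywood and pine rest, fixed, 130 mm (its x) by 90 mm, 42 mm high, with a slot 20 mm wide and 30 mm deep along its x in which the door stands upright (slot floor 12 mm above the bench), hinge edge towards the rest's +x. Origin at the centre of the underside.
- wrench_mid (a point): Steel wrench, 140 mm long, lying along its x, under 15 mm high; point near its middle. To be left alone.
- can_mid (a point): Blue metal can, 48 mm in diameter, 110 mm high, upright; point at half height. To be left alone.
- buffer_mid (a point): Rubber machine buffer standing on the bench, 30 mm in diameter, 22 mm high with a 10 mm stud on top to 34 mm; point half-way up the rubber. To be left alone.
Things that resemble listed ones, but are neither listed nor needed, are in the scene too. Leave any blue or purple look-alike of the part that bears door_grip alone.

How it is judged:
On the way:
1. the door hangs fully home on both pins, standing open by 20 degrees or more (z of door_hinge in the frame of hinge_nominal between -0.003 and 0.003 m and horizontal distance between door_hinge and hinge_nominal below 0.012 m and angle between door_hinge's own z axis and vertical below 0.04 rad and angle between the x axis of door_hinge and the y axis of hinge_nominal, either way round above 0.35 rad), for 0.2 s.
At the end, for the whole second after the job is handed in: The door sits fully home on both pins (its knuckles on the shoulders within 3 mm, upright within 0.04 rad), is shut to within 0.12 rad of the line of the frame against its stop, and still (z of door_hinge in the frame of hinge_nominal between -0.003 and 0.003 m and horizontal distance between door_hinge and hinge_nominal below 0.012 m and angle between door_hinge's own z axis and vertical below 0.04 rad and angle between the x axis of door_hinge and the y axis of hinge_nominal, either way round below 0.12 rad and y of door_grip in the frame of hinge_nominal below 0 m and linear speed of door below 0.02 m/s); the robot touches nothing.
It fails at once if the door is pressed or dropped on the frame with more than 60 N (contact force between door and frame above 60 N).
It fails at once if the wrench, the can or the buffer is moved by more than 20 mm or tipped (distance of any of wrench_mid, can_mid, buffer_mid from where it was at the start of the episode above 0.02 m or angle between any of can_mid, buffer_mid's own z axis and vertical above 0.3 rad).
It also fails if it takes over 72 s, if anything falls off the work surface, if the arm or the gripper's body presses on something with over 40 N, if the wrist force passes 120 N, or if a joint passes its speed limit or range.

## Robot

A 6-joint arm with a two-finger parallel gripper is mounted at the origin on the work surface. World frame = base frame: x ahead of the robot, y to its left, z up, the work surface at z = 0. Lengths are in m, angles in rad, forces in N, time in s.
With the tool pointing down it reaches from about 0.25 to 0.725 m from the base axis. Payload 4 kg.
Tool frame: the origin (TCP) lies midway between the tips of the shut fingers; the grasp point (between the pads) lies pinch_z behind it (pinch_z is the distance from the TCP to the grasp point, in m); z points along the fingers, y is the direction in which the jaws open and shut (so a half turn about z gives the same grasp; the last joint's range is limited). The gripper opens to 85 mm and grips with 20 to 120 N. Pads are 22 mm wide; open, the fingers measure 114 mm over their backs; the gripper's body (76 mm by 85 mm) begins 54 mm behind the grasp point. The pads swing forward as they close: fully open they stand 13 mm farther back than shut.
Start: joints at [1.278, 0.241, 0.005, 1.335, 0, 1.571], TCP at [0.144, 0.479, 0.192] pointing down, gripper open.
Joint ranges: [-2.72, 2.72], [-1.05, 1.87], [-1.09, 1.28], [-1.99, 2.15], [-1.42, 1.44], [-3.14, 3.14]. Speed limits (rad/s): [2.79, 2.79, 3.14, 3.14, 3.14, 3.14].

## Interface

Orientations are given as a unit quaternion [x, y, z, w].
In Python, from workcell import * gives the robot as it stands.
- The arm moves only by the tool move_arm, never from a script. Its argument "motion" is a list of rows, each a list of 3 entries, a list of its own where there are three numbers: the finger opening in mm, from 0 to 85.4, then the shift along the tool's x, y, z in units of 50 mm (1.0 is 50 mm), then the turn about the tool's z in units of 6 degrees (1.0 is 6 degrees). In form: [[claw, [dx, dy, dz], roll], ...]. A call has exactly 10 rows; each row is the pose to reach, as a shift and turn from the pose commanded when the call began, along the tool's axes at that moment; what a row does not reach only later rows make up. A row lasts 1/10 s, in which the tool goes at most 50 mm and 8.59 degrees, less where a joint would pass 70% of its speed; a pose out of reach is approached as far as the arm can. A call with a gripper value outside its range is refused whole. The fingers move at their own pace and stop on an object; the grip force is fixed at half the most. Time passes only in rows, so rows that repeat a pose let the fingers close, or fill a call up. It gives the time, the measured TCP pose, the force and the opening at its end, in the units of the state.
- get_obs(): the state, without advancing time (a new reading comes with each control period).
- camera(name): name is "scene" or "top" or "wrist"; returns a dict with "color" (384x512x3 uint8, red, green, blue), "fx", "fy", "cx", "cy" (pixels), "rvec" (rotation vector, rad) and "tvec" (3), from world to camera coordinates, as OpenCV has them; the wrist camera has in their place "mount" (4x4, takes a point from camera to tool coordinates, whose origin is the TCP and whose axes are the flange's). Camera axes: x right, y down, z forward; pixel columns grow to the right and rows downward; lengths in m; the calibration is good to about 2 mm. A picture is of the moment at which its call begins: read the wrist's pose just before it. There is no depth.
- job_done(): hands the job in, once; it reports no verdict.
The state is a dict: "clock": time; "joint_pos": joint angles; "joint_vel": joint speeds; "tau": joint torques, N m; "eef_pos": TCP position; "tool_rot": TCP orientation; "ft_force": force on the tool from outside, world axes, zero at the start; "ft_torque": the same for the moment, N m; "grip_width": finger opening in m.
Only numpy, scipy, OpenCV 4.12 (cv2) and the standard library are available. Lean on these libraries where they do the work, as an engineer would, in place of code of your own. Each camera call takes 0.05 s, during which the arm holds its last target.

## Working session

There is one attempt and no reset: what is moved stays moved. The work goes in short steps, Python scripts to look and compute and a tool call to move; the robot and the scene stay as the last step left them, time stands still between calls to the robot, and variables do not carry over. Pictures are saved under pics/ and viewed, and the job is handed in when it is done.

Besides the shell and the picture viewer there is one more tool, called after "Call:" by a JSON object that holds its "api" and its "payload", one argument or row to a line. move_arm: Moves the arm, as the interface text tells. Its arguments: {"type":"object","properties":{"motion":{"type":"array","items":{"type":"array"}}},"required":["motion"]}

```bash
ls; mkdir -p pics
python3 - <<'E'
from workcell import *
import cv2,numpy as np
o=get_obs(); print(o)
for n in ("scene","top","wrist"):
    c=camera(n); cv2.imwrite(f"pics/{n}0.png",c["color"][:,:,::-1]); print(n,{k:v for k,v in c.items() if k!="color"})
    np.savez(f"{n}0.npz",**c)
E
```

```text
pics
{'clock': 0.0, 'joint_pos': array([ 1.27796302e+00,  2.41429971e-01,  3.71884941e-03,  1.33516211e+00,
       -2.02831774e-05,  1.57083878e+00]), 'joint_vel': array([ 0.00051656, -0.00070285,  0.00023962, -0.00159567, -0.00025387,
        0.00046055]), 'tau': array([ 1.98913176e-05, -3.72313750e+01,  2.52409744e+01,  1.69027399e-02,
        5.95261372e-05, -4.17687048e-06]), 'eef_pos': array([0.14413695, 0.47804045, 0.19070248]), 'tool_rot': array([ 1.45914980e-01,  9.89296589e-01, -1.02882228e-03, -1.41448921e-04]), 'ft_force': array([-1.07866662,  0.20596555, -0.05303815]), 'ft_torque': array([ 0.00043011, -0.00250892,  0.00034149]), 'grip_width': 0.08522803544851335}
scene {'fx': 374.6560659966951, 'fy': 374.6560659966951, 'cx': 250.67599895405803, 'cy': 188.7773471395655, 'rvec': array([ 1.91313369,  1.31229884, -0.62695341]), 'tvec': array([-0.16967048, -0.25110752,  1.40281258])}
top {'fx': 389.57609256369284, 'fy': 389.57609256369284, 'cx': 256.2715831341834, 'cy': 196.2426936351942, 'rvec': array([ 2.15047924, -2.10669767,  0.15903697]), 'tvec': array([-0.04996214,  0.609166  ,  1.12266458])}
wrist {'fx': 321.38906559504284, 'fy': 321.38906559504284, 'cx': 252.04244241921913, 'cy': 189.46295148599953, 'mount': array([[-8.27864853e-04, -9.59981757e-01, -2.80061316e-01,
         7.07221907e-02],
       [ 9.99999655e-01, -7.75067369e-04, -2.99270294e-04,
         1.00507700e-04],
       [ 7.02276350e-05, -2.80061467e-01,  9.59982067e-01,
        -1.81596933e-01],
       [ 0.00000000e+00,  0.00000000e+00,  0.00000000e+00,
         1.00000000e+00]])}
```

View pics/scene0.png

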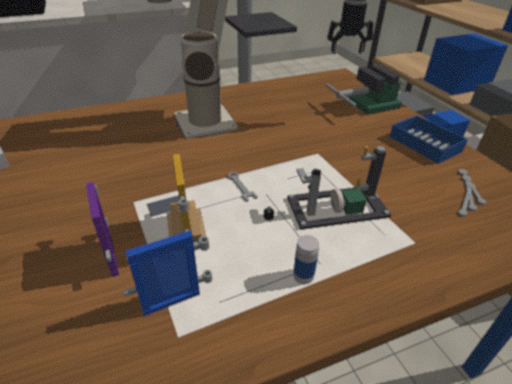

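View pics/top0.png

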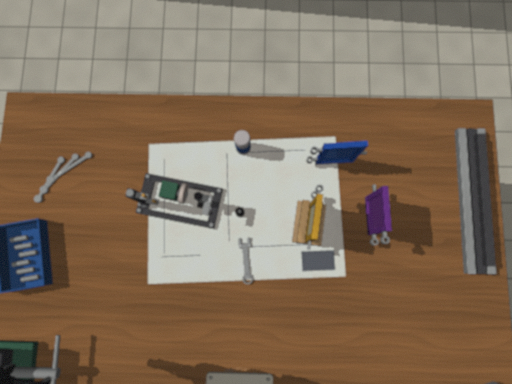

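View pics/wrist0.png

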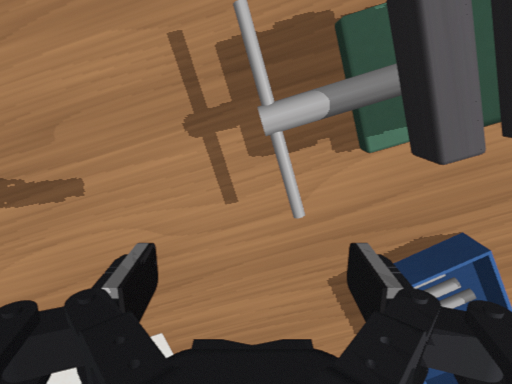

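The top view looks down with world +x up and +y to the left. The frame is around (180,200), the yellow door around (316,218), the can at (242,142), the buffer at (240,212) and the wrench at (247,260). I'll zoom in on these.

```bash
cat > h.py <<'E'
import numpy as np,cv2
from scipy.spatial.transform import Rotation as R
def load(n): 
    d=np.load(n+".npz"); return {k:d[k] for k in d.files}
def proj(c,P):
    P=np.atleast_2d(np.array(P,float)); K=np.array([[c["fx"],0,c["cx"]],[0,c["fy"],c["cy"]],[0,0,1]],float)
    return cv2.projectPoints(P,c["rvec"],c["tvec"],K,None)[0][:,0]
def ray(c,uv):
    Rm=R.from_rotvec(c["rvec"]).as_matrix(); o=-Rm.T@c["tvec"]
    d=Rm.T@np.array([(uv[0]-c["cx"])/c["fx"],(uv[1]-c["cy"])/c["fy"],1]); return o,d
def atz(c,uv,z):
    o,d=ray(c,uv); return (o+d*(z-o[2])/d[2])
def zoom(c,x0,y0,w,h,name,s):
    im=c["color"][y0:y0+h,x0:x0+w,::-1]; im=cv2.resize(im,None,fx=s,fy=s,interpolation=cv2.INTER_CUBIC); cv2.imwrite("pics/"+name,im)
E
python3 - <<'E'
from h import *
t=load("top0"); s=load("scene0")
zoom(t,120,120,120,120,"z1.png",5)
zoom(t,280,170,70,90,"z2.png",6)
zoom(s,270,130,130,110,"z3.png",6)
zoom(s,120,140,120,130,"z4.png",4)
E
```

```text
(no output)
```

View pics/z1.png

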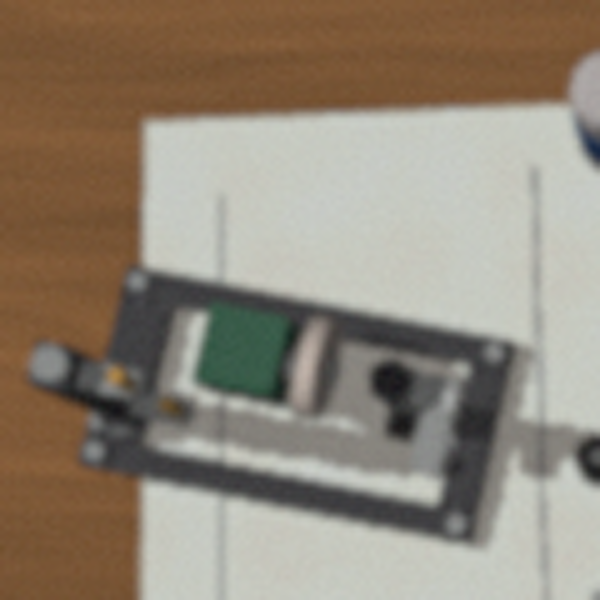

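View pics/z2.png

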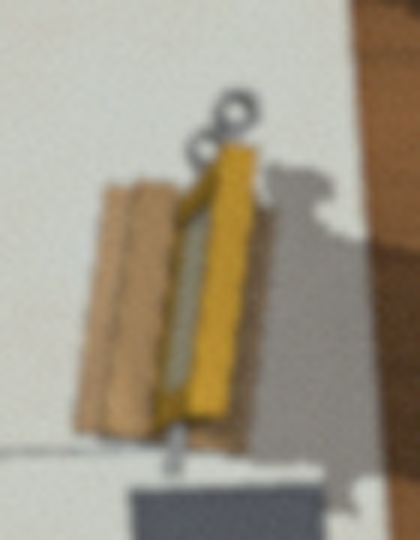

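View pics/z3.png

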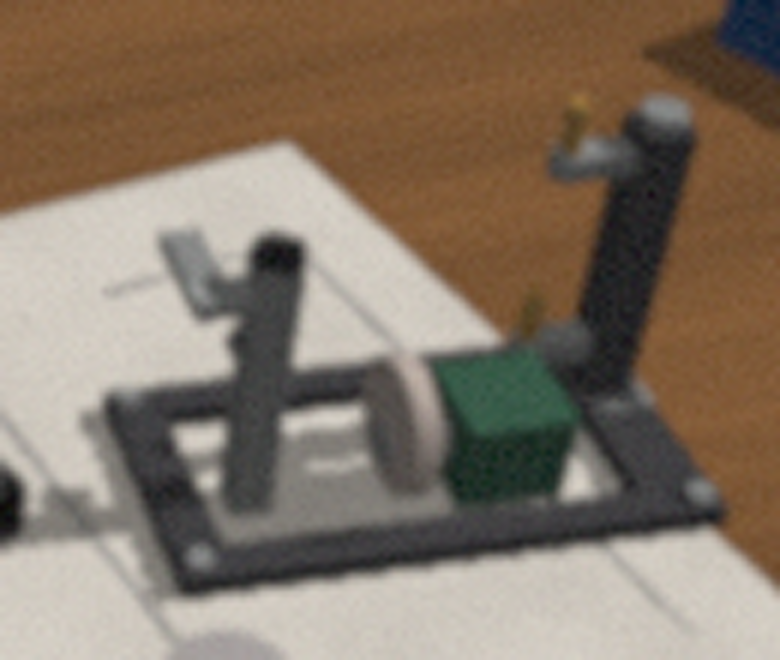

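View pics/z4.png

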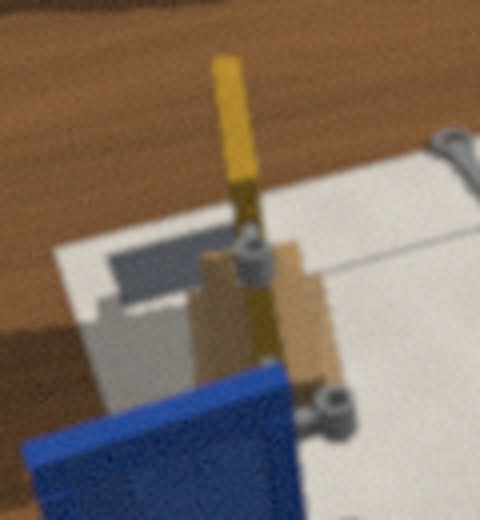

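```bash
cat > fit.py <<'E'
from h import *
from scipy.optimize import least_squares
t=load("top0"); s=load("scene0")
def z(p,x0,y0,k): return (np.array(p,float)+.5)/k-.5+[x0,y0]
Z1=lambda p:z(p,120,120,5); Z2=lambda p:z(p,280,170,6); Z3=lambda p:z(p,270,130,6); Z4=lambda p:z(p,120,140,4)
def T(x,y,a,P):
    P=np.array(P,float); return np.c_[x+np.cos(a)*P[:,0]-np.sin(a)*P[:,1], y+np.sin(a)*P[:,0]+np.cos(a)*P[:,1],P[:,2]]
o=[(t,(65,125,12),Z1((132,268))),(t,(65,-125,12),Z1((516,344))),(t,(-65,-125,12),Z1((480,547))),(t,(-65,125,12),Z1((83,464))),
(s,(65,125,12),Z3((724,508))),(s,(65,-125,12),Z3((184,578))),(s,(-65,-125,12),Z3((107,398)))]
M=np.array([q[1] for q in o])/1000
def res(p):
    W=T(*p,M); return np.concatenate([proj(q[0],w)[0]-q[2] for q,w in zip(o,W)])
r=least_squares(res,[.5,.1,0]); print(r.x, np.round(r.fun.reshape(-1,2),2))
fr=r.x
# pins
def tri(a,b): # two rays
    (o1,d1),(o2,d2)=ray(*a),ray(*b); A=np.c_[d1,-d2]; k=np.linalg.lstsq(A,o2-o1,rcond=None)[0]
    return (o1+k[0]*d1+o2+k[1]*d2)/2,np.linalg.norm(o1+k[0]*d1-o2-k[1]*d2)
print("pin nominal",T(*fr,[[0,.07,.15]]))
print("pin tip tri",tri((t,Z1((118,370))),(s,Z3((575,98)))))
print("top@174",atz(t,Z1((118,372)),.174), "low@74", atz(t,Z1((174,405)),.074),"scene@174 tip",atz(s,Z3((575,98)),.174),atz(s,Z3((535,290)),.074))
print("post cap",tri((t,Z1((48,362))),(s,Z3((660,110)))),T(*fr,[[0,.11,.166]]))
# door: rail top corners
zt=lambda p:atz(t,Z2(p),1)
for n,p,q in (("railhinge",(238,148),(242,180)),("railfree",(208,416),(227,58))): print(n,tri((t,Z2(p)),(s,Z4(q))))
print("upper knuckle",tri((t,Z2((236,112))),(s,Z4((252,240)))))
print("can",atz(t,(242,135),.11),"buf",atz(t,(240,211),.022),"wr",atz(t,(247,260),.01))
E
python3 fit.py
```

```text
[ 0.59808037  0.20084007 -0.17554662] [[-0.06 -0.23]
 [ 0.61 -0.34]
 [-1.05 -0.1 ]
 [-0.36  0.77]
 [ 0.83  0.17]
 [-0.31  1.03]
 [-1.22 -0.98]]
pin nominal [[0.61030561 0.26976426 0.15      ]]
pin tip tri (array([0.58876704, 0.26222745, 0.17937471]), np.float64(0.004378939873040092))
top@174 [0.58970054 0.26586284 0.174     ] low@74 [0.58718576 0.26258991 0.074     ] scene@174 tip [0.58176033 0.26567605 0.174     ] [0.58341266 0.26655265 0.074     ]
post cap (array([0.59425265, 0.30425649, 0.16747199]), np.float64(0.004887229614381654)) [[0.61729147 0.3091495  0.166     ]]
railhinge (array([ 0.59492086, -0.20826523,  0.19021987]), np.float64(0.004558433984406747))
railfree (array([ 0.47753284, -0.19245237,  0.19149863]), np.float64(0.00018403468929552514))
upper knuckle (array([ 0.61569307, -0.21070435,  0.16593096]), np.float64(0.0039672102774515414))
can [0.78122555 0.00732345 0.11      ] buf [0.56787798 0.01192464 0.022     ] wr [ 0.42020283 -0.01287906  0.01      ]
```

```bash
cat >> h.py <<'E'
from workcell import *
def go(tgt,yawx=None):
    """units from the current measured pose to world TCP target, tool x heading yawx (deg)"""
    o=get_obs(); Rm=R.from_quat(o["tool_rot"]).as_matrix(); d=Rm.T@(np.array(tgt)-o["eef_pos"])/.05
    h=np.degrees(np.arctan2(Rm[1,0],Rm[0,0])); 
    print("pos",o["eef_pos"].round(4),"hx",h.round(2),"d",d.round(2),"roll",None if yawx is None else round(-((yawx-h+180)%360-180)/6,2),"F",o["ft_force"].round(1))
E
python3 -c "
from h import *
import workcell; print([n for n in dir(workcell) if not n.startswith('_')], globals().get('pinch_z'))
go((.512,.278,.26),169.9)"
```

```text
['Unreachable', 'camera', 'get_obs', 'job_done', 'pinch_z'] 0.0187
pos [0.1441 0.4782 0.1909] hx 163.22 d [-8.2  -1.71 -1.38] roll -1.11 F [-0.7 -0.   0.4]
```

Call:
{"api": "move_arm", "payload": {
  "motion": [
    [85, [-0.4, 0, -1.0], 0],
    [85, [-1.2, -0.2, -1.38], -0.3],
    [85, [-2.2, -0.4, -1.38], -0.6],
    [85, [-3.2, -0.6, -1.38], -1.0],
    [85, [-4.2, -0.8, -1.38], -1.11],
    [85, [-5.2, -1.0, -1.38], -1.11],
    [85, [-6.2, -1.2, -1.38], -1.11],
    [85, [-7.2, -1.5, -1.38], -1.11],
    [85, [-8.1, -1.7, -1.38], -1.11],
    [85, [-8.2, -1.71, -1.38], -1.11]
  ]
}}

```text
clock: 1.15
eef_pos: [0.516, 0.2749, 0.2591]
tool_rot: [0.091, 0.996, -0.001, -0.0]
ft_force: [0.2, 1.8, -0.4]
grip_width: 0.0851
```

Run:
```python
from h import *
o=get_obs(); print(o["clock"],o["eef_pos"],o["joint_pos"].round(2),o["ft_force"]); c=camera("wrist"); np.savez("w1.npz",pos=o["eef_pos"],quat=o["tool_rot"],**c)
cv2.imwrite("pics/w1.png",c["color"][:,:,::-1])
```

```text
1.15 [0.5160002  0.27488715 0.2590546 ] [ 0.49  0.4   0.41  1.58 -0.    0.67] [ 0.16167812  1.80837601 -0.42233888]
```

View pics/w1.png

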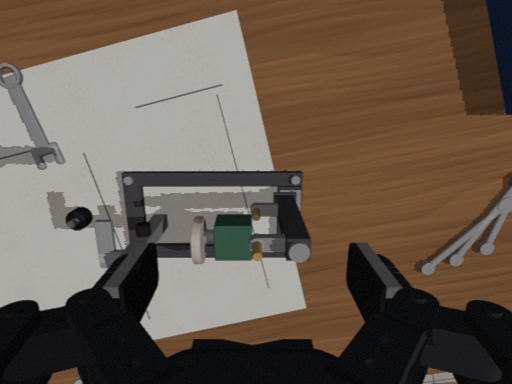

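Run:
```python
from h import *
c=load("w1"); zoom(c,190,160,130,110,"w1z.png",6)
```

```text
(no output)
```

View pics/w1z.png

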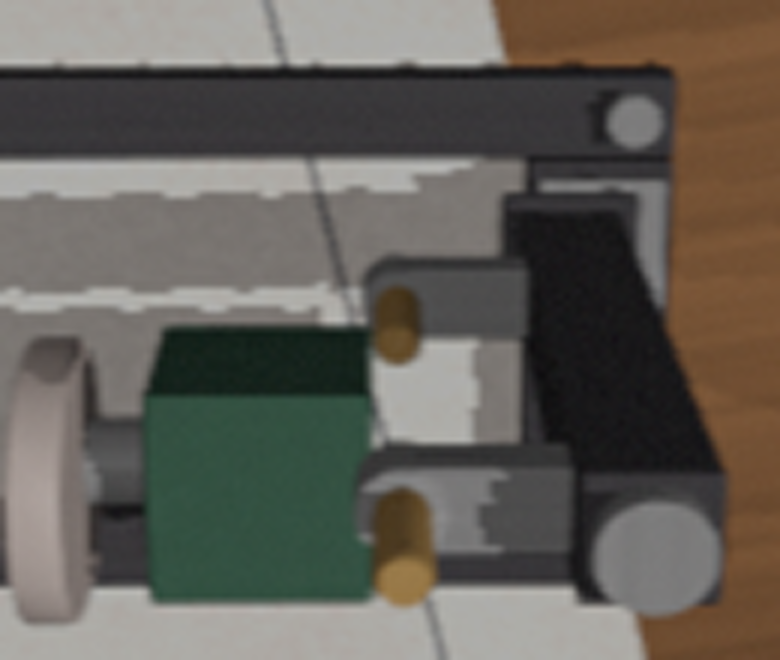

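```bash
cat >> h.py <<'E'
def watz(c,uv,z):
    Rm=R.from_quat(c["quat"]).as_matrix(); M=c["mount"]
    d=np.array([(uv[0]-c["cx"])/c["fx"],(uv[1]-c["cy"])/c["fy"],1.])
    d=Rm@(M[:3,:3]@d); o=c["pos"]+Rm@M[:3,3]; return o+d*(z-o[2])/d[2]
E
python3 - <<'E'
from h import *
c=load("w1"); z=lambda x,y:((x+.5)/6-.5+190,(y+.5)/6-.5+160)
u=watz(c,z(405,581),.174);l=watz(c,z(398,347),.074);print("up",u,"low",l)
print("shoulder base upper",watz(c,z(403,520),.15))
print("corner -x+y",watz(c,z(672,72),.012),"-x-y", watz(c,(123,172.5),.012))
a=np.radians(-10.06);print("cap",watz(c,z(657,557),.166))
cap=watz(c,z(657,557),.166)
d=cap-u; print(np.degrees(np.arctan2(-d[0],d[1])))
E
```

```text
up [0.5868782  0.26623987 0.174     ] low [0.58736176 0.26603853 0.074     ]
shoulder base upper [0.58843105 0.26594146 0.15      ]
corner -x+y [0.55667104 0.33568635 0.012     ] -x-y [0.51337143 0.09512891 0.012     ]
cap [0.59417402 0.30531158 0.166     ]
-10.576967681637104
```

```bash
python3 -c "
from h import *
go((.536,-.2,.28),172.3)"
```

```text
pos [0.5151 0.2758 0.2591] hx 169.57 d [-2.13 -9.28 -0.41] roll -0.46 F [ 0.3 -0.7  0.1]
```

Call:
{"api": "move_arm", "payload": {
  "motion": [
    [85, [-0.2, -0.9, -0.41], 0],
    [85, [-0.4, -1.85, -0.41], 0],
    [85, [-0.6, -2.8, -0.41], -0.2],
    [85, [-0.9, -3.75, -0.41], -0.46],
    [85, [-1.1, -4.7, -0.41], -0.46],
    [85, [-1.3, -5.65, -0.41], -0.46],
    [85, [-1.5, -6.6, -0.41], -0.46],
    [85, [-1.7, -7.5, -0.41], -0.46],
    [85, [-1.9, -8.4, -0.41], -0.46],
    [85, [-2.13, -9.28, -0.41], -0.46]
  ]
}}

```text
clock: 2.2
eef_pos: [0.535, -0.1971, 0.2814]
tool_rot: [0.063, 0.998, 0.0, 0.0]
ft_force: [0.1, 0.8, -0.3]
grip_width: 0.0847
```

Run:
```python
from h import *
go((.536,-.2,.28),172.3)
o=get_obs(); c=camera("wrist"); np.savez("w2.npz",pos=o["eef_pos"],quat=o["tool_rot"],**c)
print(o["clock"],np.abs(o["joint_vel"]).max())
cv2.imwrite("pics/w2.png",c["color"][:,:,::-1])
go((.536,-.2,.28),172.3)
```

```text
pos [ 0.535  -0.1971  0.2814] hx 172.74 d [-0.03 -0.05  0.03] roll 0.07 F [ 0.1  0.8 -0.3]
2.2 0.7363252609792595
pos [ 0.535  -0.2043  0.2803] hx 172.35 d [-0.01  0.09  0.01] roll 0.01 F [ 0.2 -3.2  0.3]
```

View pics/w2.png

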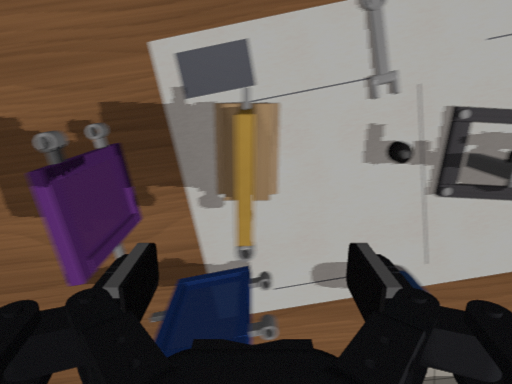

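Run:
```python
from h import *
c=load("w2"); zoom(c,200,90,90,180,"w2z.png",4)
```

```text
(no output)
```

View pics/w2z.png

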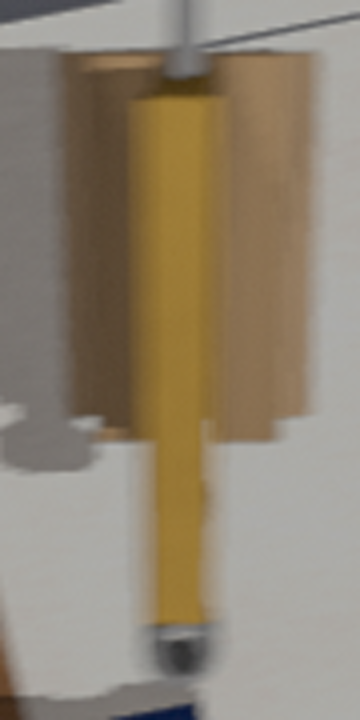

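Run:
```python
from h import *
c=load("w2"); z=lambda x,y:((x+.5)/4-.5+200,(y+.5)/4-.5+90)
a=watz(c,z(178,96),.192);b=watz(c,z(179,622),.192);k=watz(c,z(180,652),.165)
print(a,b,np.linalg.norm(a-b),k); d=a-b; print((a+b)/2,np.degrees(np.arctan2(d[1],d[0])))
```

```text
[ 0.47809626 -0.19637391  0.192     ] [ 0.59561364 -0.21203984  0.192     ] 0.11855697047963534 [ 0.61702527 -0.21528215  0.165     ]
[ 0.53685495 -0.20420688  0.192     ] 172.4068213931317
```

```bash
python3 -c "
from h import *
go((.537,-.203,.164),172.4)"
```

```text
pos [ 0.535  -0.2043  0.2803] hx 172.35 d [-0.04  0.04  2.33] roll -0.01 F [ 0.2 -3.2  0.3]
```

Call:
{"api": "move_arm", "payload": {
  "motion": [
    [85, [0, 0, 0.5], 0],
    [85, [0, 0, 1.0], 0],
    [85, [0, 0, 1.5], 0],
    [85, [0, 0, 2.0], 0],
    [85, [0, 0, 2.3], 0],
    [85, [0, 0, 2.33], 0],
    [85, [0, 0, 2.33], 0],
    [85, [0, 0, 2.33], 0],
    [40, [0, 0, 2.33], 0],
    [30, [0, 0, 2.33], 0]
  ]
}}

```text
clock: 3.25
eef_pos: [0.5361, -0.1971, 0.1657]
tool_rot: [0.064, 0.998, -0.0, 0.001]
ft_force: [-0.0, 0.3, 0.2]
grip_width: 0.0588
```

Run:
```python
from h import *
go((.537,-.203,.164),172.4)
o=get_obs(); print(o["clock"],o["grip_width"]);c=camera("wrist"); np.savez("w3.npz",pos=o["eef_pos"],quat=o["tool_rot"],**c)
cv2.imwrite("pics/w3.png",c["color"][:,:,::-1])
```

```text
pos [ 0.5361 -0.1971  0.1657] hx 172.65 d [-0.03 -0.12  0.03] roll 0.04 F [-0.   0.3  0.2]
3.25 0.05881045072190202
```

View pics/w3.png

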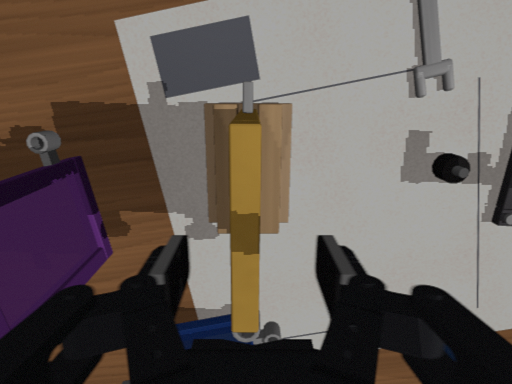

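Run:
```python
from h import *
c=load("w3")
for p in ((246,118),(245.5,332),(239,332),(258,332),(232,122),(260,122)): print(p,watz(c,p,.192))
zoom(c,180,90,160,260,"w3z.png",2.2)
a=watz(c,(246,122),.192);b=watz(c,(245.5,332),.192);d=a-b;print((a+b)/2,np.degrees(np.arctan2(d[1],d[0])),np.linalg.norm(d))
```

```text
(246, 118) [ 0.47561057 -0.19213777  0.192     ]
(245.5, 332) [ 0.59557827 -0.20866116  0.192     ]
(239, 332) [ 0.5950954  -0.21238967  0.192     ]
(258, 332) [ 0.59650684 -0.20149118  0.192     ]
(232, 122) [ 0.47659376 -0.19896481  0.192     ]
(260, 122) [ 0.4783024  -0.18580823  0.192     ]
[ 0.53651318 -0.20052377  0.192     ] 172.15575339907 0.11924598713540407
```

View pics/w3z.png

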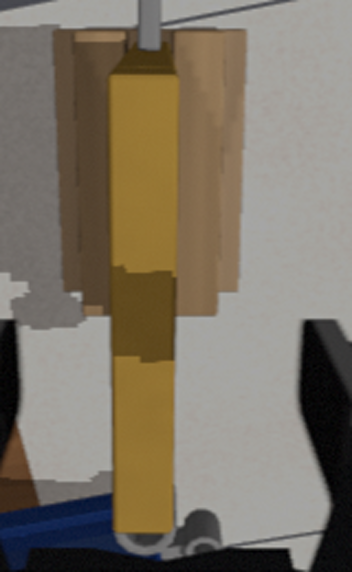

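Call:
{"api": "move_arm", "payload": {
  "motion": [
    [50, [0, -0.07, 0.03], 0.05],
    [40, [0, -0.07, 0.03], 0.05],
    [20, [0, -0.07, 0.03], 0.05],
    [10, [0, -0.07, 0.03], 0.05],
    [5, [0, -0.07, 0.03], 0.05],
    [5, [0, -0.07, 0.03], 0.05],
    [5, [0, -0.07, 0.03], 0.05],
    [5, [0, -0.07, 0.03], 0.05],
    [5, [0, -0.07, 0.03], 0.05],
    [5, [0, -0.07, 0.03], 0.05]
  ]
}}

```text
clock: 4.3
eef_pos: [0.5351, -0.2004, 0.1631]
tool_rot: [0.067, 0.998, -0.0, 0.0]
ft_force: [-0.3, -0.2, -0.1]
grip_width: 0.0047
```

```bash
python3 -c "
from h import *
go((.537,-.203,.164),172.4); o=get_obs(); print(o['ft_force'],o['ft_torque'],o['grip_width'])"
```

```text
pos [ 0.5351 -0.2004  0.1631] hx 172.35 d [-0.04 -0.05 -0.02] roll -0.01 F [-0.3 -0.2 -0.1]
[-0.33419825 -0.23670806 -0.13749235] [ 0.01122835  0.04458748 -0.00101661] 0.0046923591932730244
```

Run:
```python
from h import *
o=get_obs();c=camera("wrist"); np.savez("w4.npz",pos=o["eef_pos"],quat=o["tool_rot"],**c)
cv2.imwrite("pics/w4.png",c["color"][:,:,::-1])
c=camera("scene"); np.savez("s4.npz",**c); zoom(c,110,80,150,150,"s4z.png",4)
```

```text
(no output)
```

View pics/w4.png

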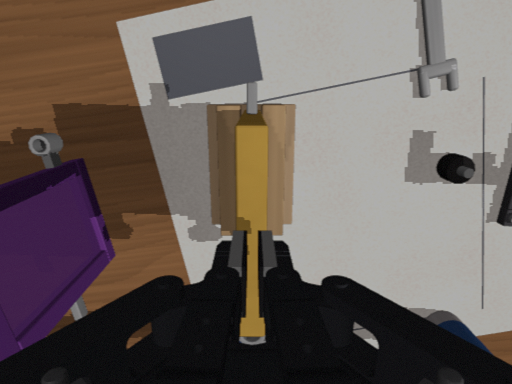

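View pics/s4z.png

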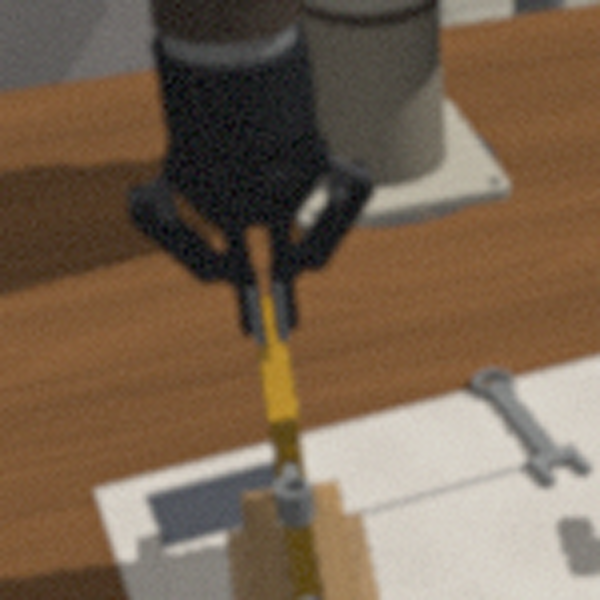

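Run:
```python
from h import *
c=load("w4"); zoom(c,190,100,130,250,"w4z.png",2.4)
zoom(c,200,200,110,100,"w4y.png",6)
```

```text
(no output)
```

View pics/w4y.png

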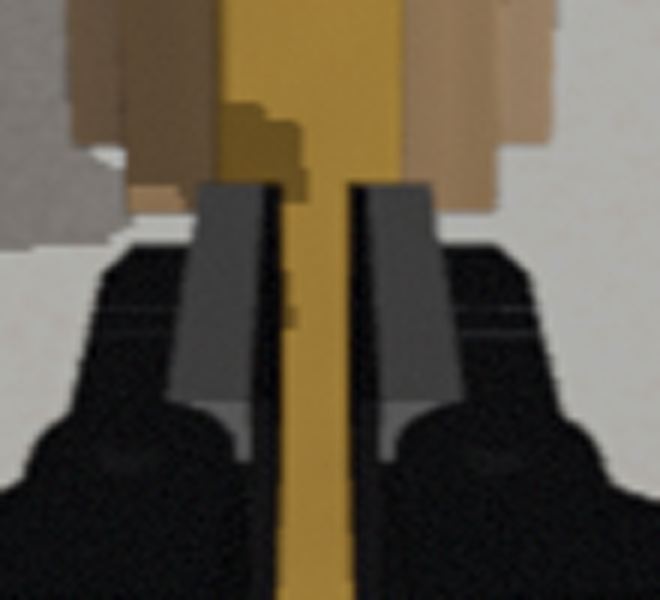

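Run:
```python
from h import *
c=load("s4"); w=load("w4"); print(w["pos"],R.from_quat(w["quat"]).as_matrix().round(3))
for z in (.163,.17,.192,.21,.23): 
    p=proj(c,[(.535,-.2004,z)])[0]; print(z,p,(p-[110,80])*4)
print("rail ends z.192 zoom", (proj(c,[(.5955,-.2085,.192),(.4765,-.1925,.192)])-[110,80])*4)
```

```text
[ 0.53509108 -0.20042667  0.16311353] [[-0.991  0.133  0.   ]
 [ 0.133  0.991 -0.   ]
 [-0.    -0.    -1.   ]]
0.163 [179.93482166 178.25965637] [279.73928662 393.03862549]
0.17 [179.5921825  175.78664427] [278.36873001 383.1465771 ]
0.192 [178.49211069 167.84683096] [273.96844275 351.38732384]
0.21 [177.56493641 161.15491271] [270.25974565 324.61965083]
0.23 [176.50480765 153.50338997] [266.01923058 294.01355987]
rail ends z.192 zoom [[284.33714416 416.53805509]
 [265.0960468  294.89958229]]
```

The fingers closed on air. Both pictures show the tips at about z 0.20, above the rail top at 0.192, so they sit about 40 mm above the reported TCP. I'll open, go lower and close again while watching the force.

Call:
{"api": "move_arm", "payload": {
  "motion": [
    [40, [0, 0, 0], 0],
    [45, [0, 0, 0], 0],
    [45, [0, 0, 0], 0],
    [45, [0, 0, 0], 0],
    [45, [0, 0, 0.1], 0],
    [45, [0, 0, 0.2], 0],
    [45, [0, 0, 0.3], 0],
    [45, [0, 0, 0.4], 0],
    [45, [0, 0, 0.5], 0],
    [45, [0, 0, 0.5], 0]
  ]
}}

```text
clock: 5.4
eef_pos: [0.5344, -0.2002, 0.137]
tool_rot: [0.067, 0.998, 0.0, -0.001]
ft_force: [0.0, -0.2, -0.2]
grip_width: 0.045
```

Run:
```python
from h import *
o=get_obs();print(o["ft_force"],o["eef_pos"],o["grip_width"],o["clock"]);c=camera("wrist"); np.savez("w5.npz",pos=o["eef_pos"],quat=o["tool_rot"],**c)
cv2.imwrite("pics/w5.png",c["color"][:,:,::-1])
c=camera("scene"); np.savez("s5.npz",**c); zoom(c,110,80,150,150,"s5z.png",4)
```

```text
[ 0.01094267 -0.16186529 -0.18382933] [ 0.53442831 -0.20019359  0.13698598] 0.04496660112752691 5.4
```

View pics/w5.png

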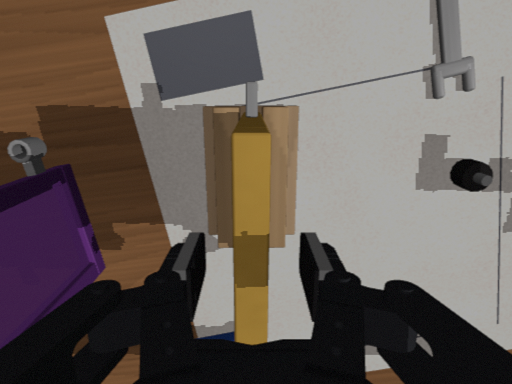

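View pics/s5z.png

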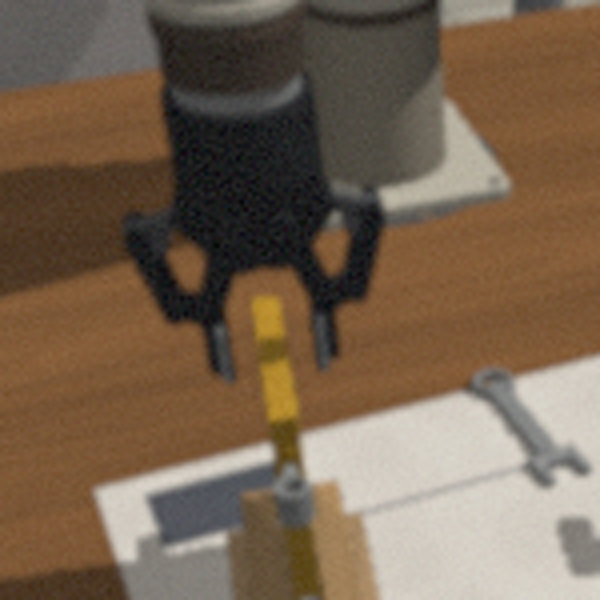

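Run:
```python
from h import *
c=load("w5"); zoom(c,160,210,180,140,"w5z.png",4)
for z in (.17,.178,.185): print(z,watz(c,(252,236),z))
```

```text
0.17 [ 0.53151908 -0.19987849  0.17      ]
0.178 [ 0.52792337 -0.19939409  0.178     ]
0.185 [ 0.52477712 -0.19897025  0.185     ]
```

View pics/w5z.png

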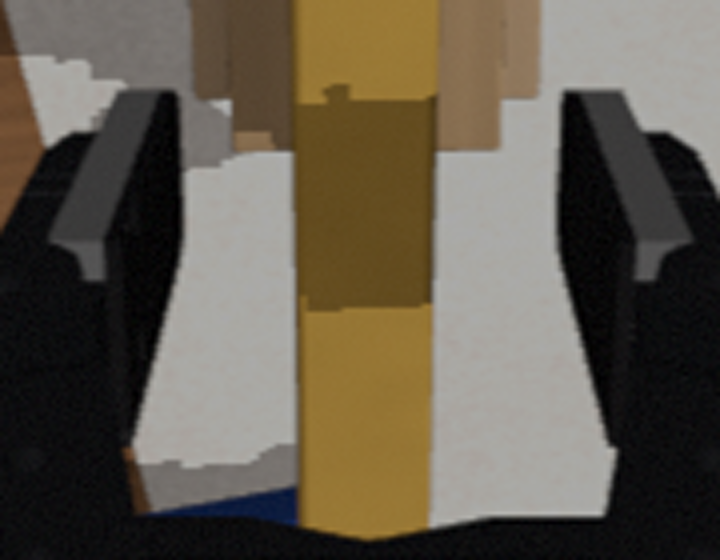

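Call:
{"api": "move_arm", "payload": {
  "motion": [
    [45, [0, 0, 0.1], 0],
    [45, [0, 0, 0.2], 0],
    [30, [0, 0, 0.2], 0],
    [20, [0, 0, 0.2], 0],
    [5, [0, 0, 0.2], 0],
    [5, [0, 0, 0.2], 0],
    [5, [0, 0, 0.2], 0],
    [5, [0, 0, 0.2], 0],
    [5, [0, 0, 0.2], 0],
    [5, [0, 0, 0.2], 0]
  ]
}}

```text
clock: 6.5
eef_pos: [0.5351, -0.2006, 0.1282]
tool_rot: [0.067, 0.998, -0.0, 0.0]
ft_force: [0.1, -0.6, 1.1]
grip_width: 0.015
```

Call:
{"api": "move_arm", "payload": {
  "motion": [
    [5, [0, 0, -0.05], 0],
    [5, [0, 0, -0.15], 0],
    [5, [0, 0, -0.3], 0],
    [5, [0, 0, -0.5], 0],
    [5, [0, 0, -0.7], 0],
    [5, [0, 0, -0.9], 0],
    [5, [0, 0, -1.1], 0],
    [5, [0, 0, -1.3], 0],
    [5, [0, 0, -1.5], 0],
    [5, [0, 0, -1.54], 0]
  ]
}}

```text
clock: 7.5
eef_pos: [0.536, -0.2008, 0.207]
tool_rot: [0.067, 0.998, -0.0, 0.001]
ft_force: [-0.4, 0.2, -6.6]
grip_width: 0.0149
```

Run:
```python
from h import *
go((.42,.0,.205),169.8)
o=get_obs();print(o["ft_force"],o["ft_torque"],o["grip_width"],o["clock"]);c=camera("wrist"); np.savez("w6.npz",pos=o["eef_pos"],quat=o["tool_rot"],**c)
cv2.imwrite("pics/w6.png",c["color"][:,:,::-1])
c=camera("scene"); np.savez("s6.npz",**c); zoom(c,90,60,170,170,"s6z.png",4)
```

```text
pos [ 0.536  -0.2008  0.207 ] hx 172.35 d [2.83 3.67 0.03] roll 0.42 F [-0.4  0.2 -6.6]
[-0.38060428  0.1868432  -6.55498328] [ 0.01379097  0.05946216 -0.01051483] 0.014916761504325856 7.5
```

View pics/w6.png

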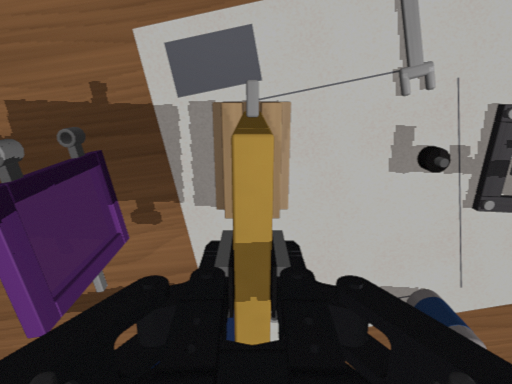

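View pics/s6z.png

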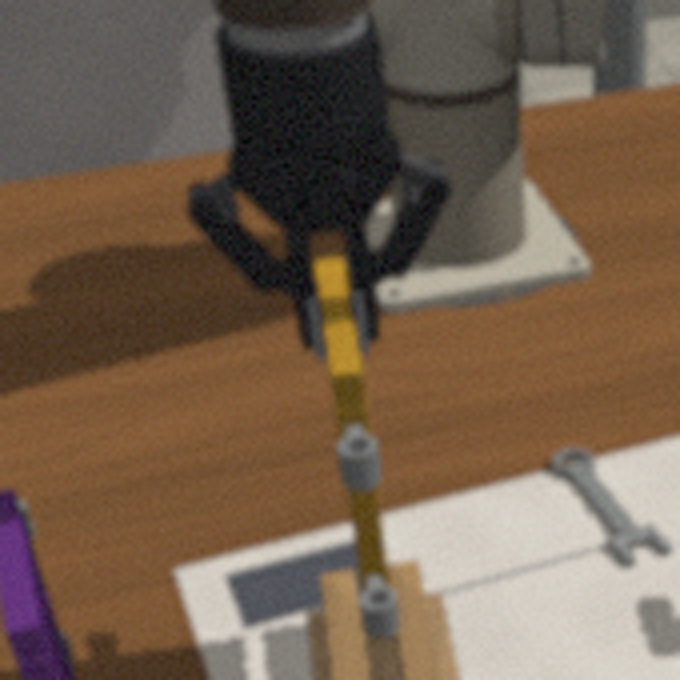

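Run:
```python
from h import *
c=load("w6"); z=c["pos"][2]+.064
Rm=R.from_quat(c["quat"]).as_matrix()
for p in ((252.5,134),(253,343)):
    print((Rm.T@(watz(c,p,z)-c["pos"])).round(4))
s=load("s6"); P=lambda x,y:((x+.5)/4-.5+90,(y+.5)/4-.5+60)
for p,dz in (((358,441),.036),((378,592),-.064)): print((Rm.T@(atz(s,P(*p),c["pos"][2]+dz)-c["pos"])).round(4))
```

```text
[ 0.0574  0.0002 -0.0642]
[-0.0345  0.0004 -0.0639]
[-0.0804  0.     -0.0358]
[-0.0793 -0.0003  0.0642]
```

Run:
```python
from h import *
for t in ((.42,-.1,.2),(.415,.1,.2),(.42,.296,.2)): go(t,169.8)
```

```text
pos [ 0.5354 -0.2006  0.2057] hx 172.34 d [2.56 1.69 0.11] roll 0.42 F [-0.3 -0.2 -6.7]
pos [ 0.5354 -0.2006  0.2057] hx 172.34 d [3.19 5.64 0.11] roll 0.42 F [-0.3 -0.2 -6.7]
pos [ 0.5354 -0.2006  0.2057] hx 172.34 d [3.61 9.53 0.11] roll 0.42 F [-0.3 -0.2 -6.7]
```

Call:
{"api": "move_arm", "payload": {
  "motion": [
    [5, [0.3, 0.2, 0], 0],
    [5, [0.8, 0.55, 0], 0],
    [5, [1.4, 0.95, 0], 0.1],
    [5, [2.0, 1.35, 0], 0.2],
    [5, [2.5, 1.8, 0], 0.3],
    [5, [2.7, 2.5, 0], 0.42],
    [5, [2.8, 3.2, 0], 0.42],
    [5, [2.95, 3.9, 0], 0.42],
    [5, [3.05, 4.6, 0], 0.42],
    [5, [3.1, 5.2, 0.1], 0.42]
  ]
}}

```text
clock: 8.6
eef_pos: [0.4158, 0.0796, 0.2004]
tool_rot: [0.088, 0.996, 0.0, 0.001]
ft_force: [0.7, 0.1, -6.7]
grip_width: 0.0149
```

Run:
```python
from h import *
for t in ((.42,.296,.19),): go(t,169.8)
```

```text
pos [0.4158 0.0796 0.2004] hx 169.86 d [0.68 4.27 0.21] roll 0.01 F [ 0.7  0.1 -6.7]
```

Call:
{"api": "move_arm", "payload": {
  "motion": [
    [5, [0.1, 0.4, 0.02], 0],
    [5, [0.2, 0.9, 0.05], 0],
    [5, [0.3, 1.5, 0.1], 0],
    [5, [0.4, 2.1, 0.15], 0],
    [5, [0.5, 2.7, 0.2], 0],
    [5, [0.6, 3.3, 0.2], 0],
    [5, [0.65, 3.8, 0.2], 0],
    [5, [0.68, 4.15, 0.2], 0],
    [5, [0.68, 4.2, 0.2], 0],
    [5, [0.68, 4.2, 0.2], 0]
  ]
}}

```text
clock: 9.6
eef_pos: [0.4195, 0.2904, 0.1896]
tool_rot: [0.088, 0.996, -0.001, -0.0]
ft_force: [0.4, -0.1, -7.2]
grip_width: 0.015
```

Run:
```python
from h import *
for t in ((.508,.280,.185),): go(t,169.8)
o=get_obs();c=camera("wrist"); np.savez("w7.npz",pos=o["eef_pos"],quat=o["tool_rot"],**c)
cv2.imwrite("pics/w7.png",c["color"][:,:,::-1])
c=camera("scene"); np.savez("s7.npz",**c); zoom(c,230,60,170,150,"s7z.png",4)
go((.508,.280,.185),169.8)
```

```text
pos [0.4195 0.2904 0.1896] hx 169.86 d [-1.78  0.11  0.09] roll 0.01 F [ 0.4 -0.1 -7.2]
pos [0.4195 0.2895 0.1898] hx 169.78 d [-1.78  0.13  0.1 ] roll -0.0 F [ 0.6  0.4 -7. ]
```

View pics/w7.png

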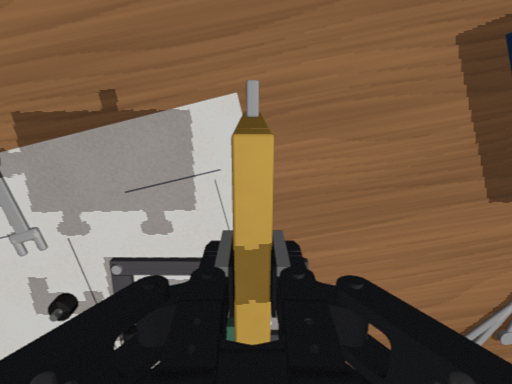

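View pics/s7z.png

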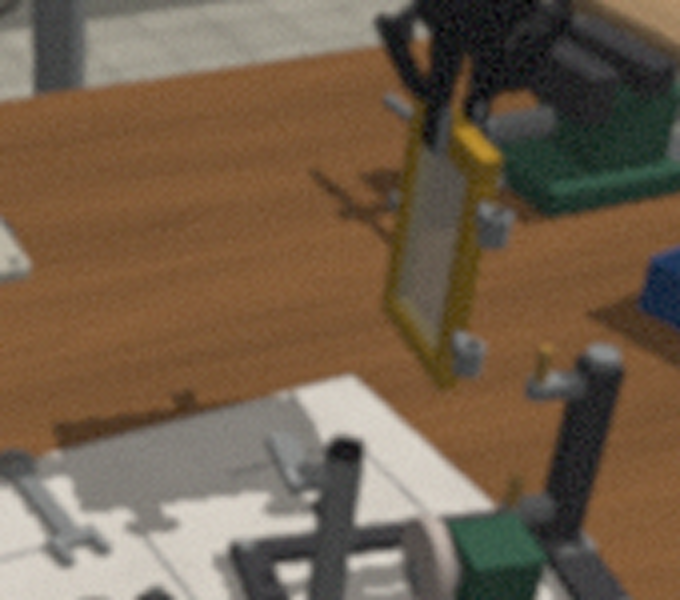

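Call:
{"api": "move_arm", "payload": {
  "motion": [
    [5, [-0.2, 0.02, 0.05], 0],
    [5, [-0.5, 0.05, 0.1], 0],
    [5, [-0.8, 0.08, 0.15], 0],
    [5, [-1.1, 0.1, 0.15], 0],
    [5, [-1.35, 0.11, 0.15], 0],
    [5, [-1.55, 0.12, 0.15], 0],
    [5, [-1.7, 0.13, 0.15], 0],
    [5, [-1.78, 0.13, 0.15], 0],
    [5, [-1.78, 0.13, 0.15], 0],
    [5, [-1.78, 0.13, 0.15], 0]
  ]
}}

```text
clock: 10.7
eef_pos: [0.508, 0.2813, 0.1826]
tool_rot: [0.089, 0.996, -0.0, -0.0]
ft_force: [-0.1, -0.7, -7.0]
grip_width: 0.0146
```

Run:
```python
from h import *
o=get_obs()
c=camera("scene"); np.savez("s8.npz",**c); zoom(c,320,100,90,100,"s8z.png",6)
t=camera("top"); np.savez("t8.npz",**t); zoom(t,120,160,80,70,"t8z.png",8)
go((.508,.280,.185),169.8)
# expected hinge by eef
h=o["eef_pos"]+R.from_quat(o["tool_rot"]).as_matrix()@np.array([-.08,0,-.014]); print(h, o["clock"],o["ft_torque"])
```

```text
pos [0.508  0.2814 0.1827] hx 169.85 d [-0.01 -0.03 -0.05] roll 0.01 F [-0.8  0.2 -6.5]
[0.58679473 0.26723248 0.19652049] 10.7 [ 0.0164041   0.0575771  -0.03923723]
```

View pics/s8z.png

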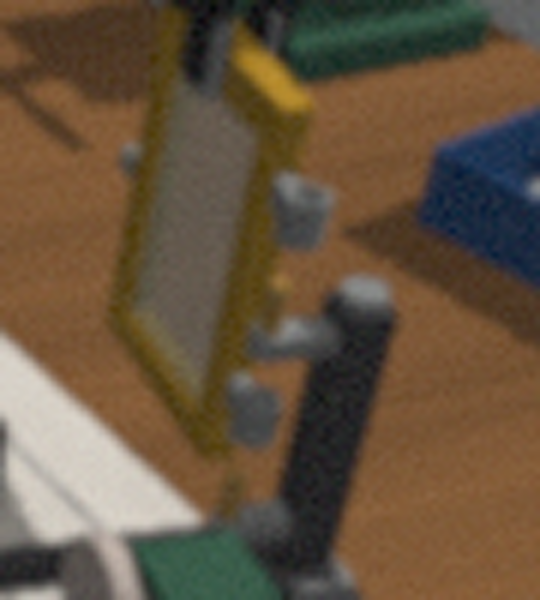

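View pics/t8z.png

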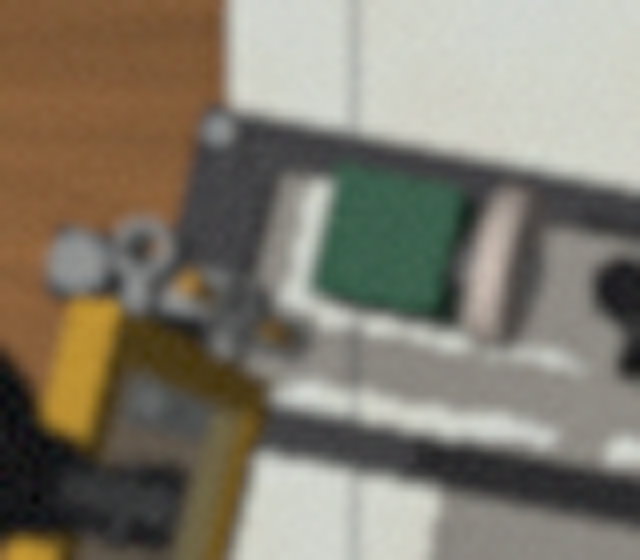

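Run:
```python
from h import *
s=load("s8"); t=load("t8")
h=np.array([.5868,.2672,0])
f=lambda p,o,k:((p-o)+.5)*k-.5
for z in (.05,.074,.15,.174,.1965,.2185): print(z,"scene",f(proj(s,h+[0,0,z])[0],np.array([320,100]),6).round(1),"top",f(proj(t,h+[0,0,z])[0],np.array([120,160]),8).round(1), "scene dx,dy per mm", )
for d in ((.005,0,0),(0,.005,0)): print(f(proj(s,h+[0,0,.174]+d)[0],np.array([320,100]),6).round(1),f(proj(t,h+[0,0,.174]+d)[0],np.array([120,160]),8).round(1))
```

```text
0.05 scene [230.7 516.2] top [283.8 338.8] scene dx,dy per mm
0.074 scene [240.6 473.9] top [266.2 329.1] scene dx,dy per mm
0.15 scene [273.9 331.3] top [205.5 295.5] scene dx,dy per mm
0.174 scene [285.1 283.3] top [184.6 283.9] scene dx,dy per mm
0.1965 scene [295.9 236.9] top [164.  272.5] scene dx,dy per mm
0.2185 scene [306.9 190.1] top [143.1 260.9] scene dx,dy per mm
[292.1 289.2] [185.6 269.3]
[295.1 281. ] [169.8 283.6]
```

Run:
```python
from h import *
zoom(load("t8"),128,182,36,28,"t8y.png",20)
zoom(load("s8"),350,120,40,70,"s8y.png",8)
```

```text
(no output)
```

View pics/t8y.png

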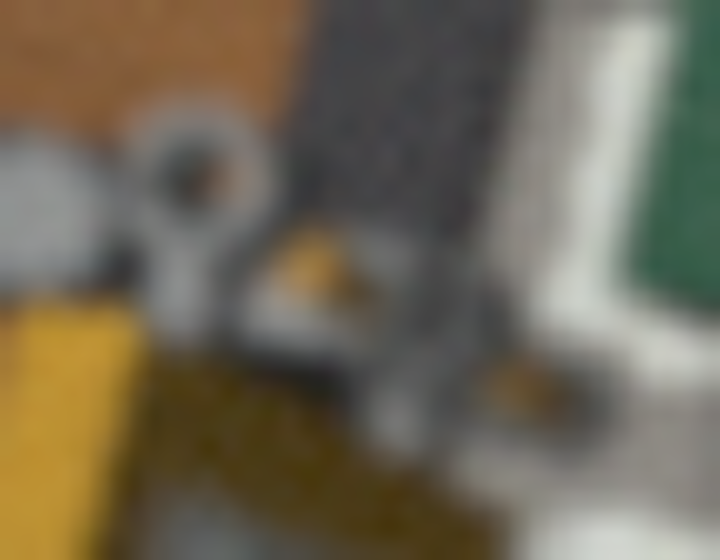

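View pics/s8y.png

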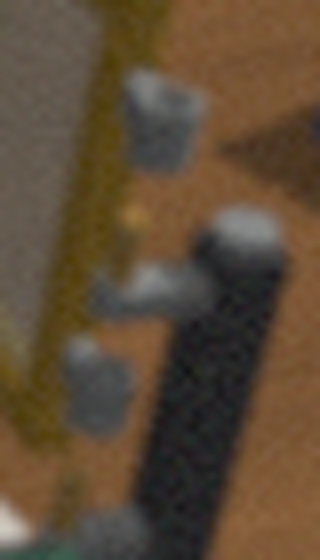

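Call:
{"api": "move_arm", "payload": {
  "motion": [
    [5, [0.03, 0, 0.05], 0],
    [5, [0.07, 0, 0.1], 0],
    [5, [0.07, 0, 0.15], 0],
    [5, [0.07, 0, 0.2], 0],
    [5, [0.07, 0, 0.25], 0],
    [5, [0.07, 0, 0.28], 0],
    [5, [0.07, 0, 0.31], 0],
    [5, [0.07, 0, 0.34], 0],
    [5, [0.07, 0, 0.34], 0],
    [5, [0.07, 0, 0.34], 0]
  ]
}}

```text
clock: 11.8
eef_pos: [0.5051, 0.2819, 0.1656]
tool_rot: [0.089, 0.996, 0.0, -0.0]
ft_force: [-0.5, -1.0, -6.7]
grip_width: 0.0148
```

```bash
cat >> h.py <<'E'
def st():
    o=get_obs(); Rm=R.from_quat(o["tool_rot"]).as_matrix(); h=o["eef_pos"]+Rm@np.array([-.08,0,-.014])
    print(round(float(o["clock"]),2),"hinge",(h*1000).round(1),"F",o["ft_force"].round(1),"M",o["ft_torque"].round(2),"hx",np.degrees(np.arctan2(Rm[1,0],Rm[0,0])).round(2))
E
python3 - <<'E'
from h import *
st()
c=camera("scene"); np.savez("s9.npz",**c); zoom(c,350,120,40,70,"s9y.png",8)
t=camera("top"); np.savez("t9.npz",**t); zoom(t,128,182,36,28,"t9y.png",20)
st()
E
```

```text
11.8 hinge [583.8 267.7 179.6] F [-0.5 -1.  -6.7] M [-0.05  0.07  0.04] hx 169.82
11.9 hinge [583.9 267.8 179.8] F [ 0.7 -0.5 -7.3] M [ 0.04  0.07 -0.  ] hx 169.82
```

View pics/s9y.png

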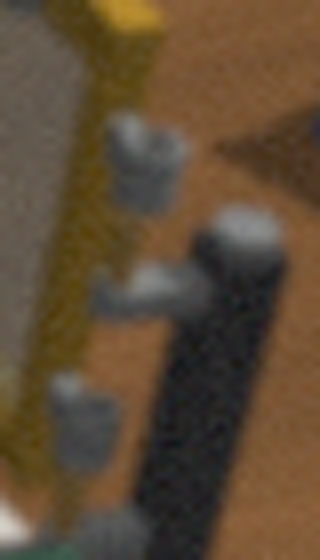

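View pics/t9y.png

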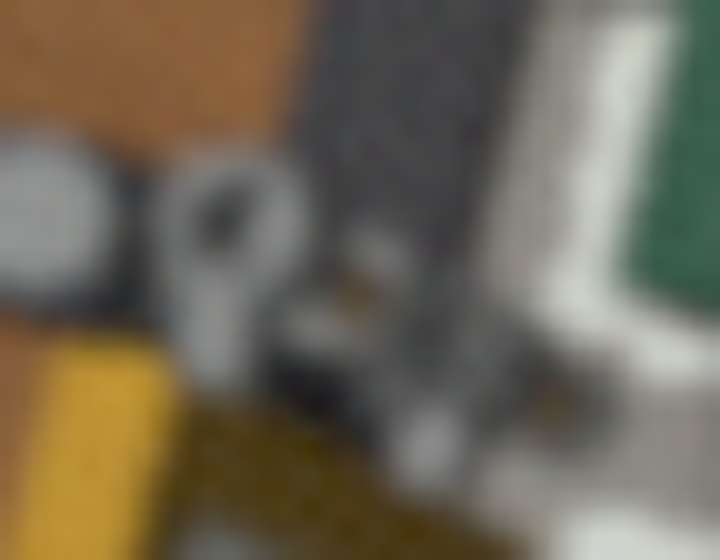

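Run:
```python
from h import *
s=load("s9"); t=load("t9")
f=lambda p,o,k:((p-np.array(o))+.5)*k-.5
h=np.array([.5838,.2677,0])
for z in (.074,.174,.0796,.1016,.1796,.2016): print(z,f(proj(s,h+[0,0,z])[0],(350,120),8).round(1),f(proj(t,h+[0,0,z])[0],(128,182),20).round(1))
```

```text
0.074 [ 77.1 466.8] [501.6 403.5]
0.174 [136.  212.8] [296.9 292.3]
0.0796 [ 80.2 453.4] [491.  397.8]
0.1016 [ 92.6 399.9] [448.7 374.8]
0.1796 [139.6 197.6] [284.3 285.5]
0.2016 [153.7 136.8] [233.5 257.9]
```

Call:
{"api": "move_arm", "payload": {
  "motion": [
    [5, [-0.01, 0, 0.02], 0],
    [5, [-0.02, 0, 0.04], 0],
    [5, [-0.02, 0, 0.06], 0],
    [5, [-0.02, 0, 0.08], 0],
    [5, [-0.02, 0, 0.1], 0],
    [5, [-0.02, 0, 0.11], 0],
    [5, [-0.02, 0, 0.12], 0],
    [5, [-0.02, 0, 0.13], 0],
    [5, [-0.02, 0, 0.14], 0],
    [5, [-0.02, 0, 0.14], 0]
  ]
}}

```text
clock: 12.9
eef_pos: [0.506, 0.2816, 0.1585]
tool_rot: [0.089, 0.996, -0.0, -0.0]
ft_force: [-0.6, 0.1, -6.6]
grip_width: 0.0143
```

Run:
```python
from h import *
st()
```

```text
12.9 hinge [584.7 267.5 172.5] F [-0.6  0.1 -6.6] M [-0.06  0.06 -0.06] hx 169.82
```

Call:
{"api": "move_arm", "payload": {
  "motion": [
    [5, [0, 0, 0.01], 0],
    [5, [0, 0, 0.02], 0],
    [5, [0, 0, 0.03], 0],
    [5, [0, 0, 0.04], 0],
    [5, [0, 0, 0.05], 0],
    [5, [0, 0, 0.06], 0],
    [5, [0, 0, 0.07], 0],
    [5, [0, 0, 0.08], 0],
    [5, [0, 0, 0.08], 0],
    [5, [0, 0, 0.08], 0]
  ]
}}

```text
clock: 13.9
eef_pos: [0.506, 0.2817, 0.1545]
tool_rot: [0.089, 0.996, -0.0, -0.0]
ft_force: [-0.7, -0.1, -6.3]
grip_width: 0.0146
```

Run:
```python
from h import *
st()
```

```text
13.9 hinge [584.7 267.5 168.5] F [-0.7 -0.1 -6.3] M [-0.15  0.22 -0.05] hx 169.82
```

Call:
{"api": "move_arm", "payload": {
  "motion": [
    [5, [0, 0, 0.01], 0],
    [5, [0, 0, 0.02], 0],
    [5, [0, 0, 0.03], 0],
    [5, [0, 0, 0.04], 0],
    [5, [0, 0, 0.04], 0],
    [5, [0, 0, 0.04], 0],
    [5, [0, 0, 0.04], 0],
    [5, [0, 0, 0.04], 0],
    [5, [0, 0, 0.04], 0],
    [5, [0, 0, 0.04], 0]
  ]
}}

```text
clock: 14.9
eef_pos: [0.506, 0.2817, 0.1526]
tool_rot: [0.089, 0.996, -0.0, -0.0]
ft_force: [-1.0, -0.7, -7.3]
grip_width: 0.0145
```

Run:
```python
from h import *
st()
c=camera("scene"); np.savez("s10.npz",**c); zoom(c,340,110,60,80,"s10y.png",7)
t=camera("top"); np.savez("t10.npz",**t); zoom(t,128,182,36,28,"t10y.png",20)
```

```text
14.9 hinge [584.8 267.6 166.6] F [-1.  -0.7 -7.3] M [-0.22  0.23 -0.08] hx 169.82
```

View pics/s10y.png

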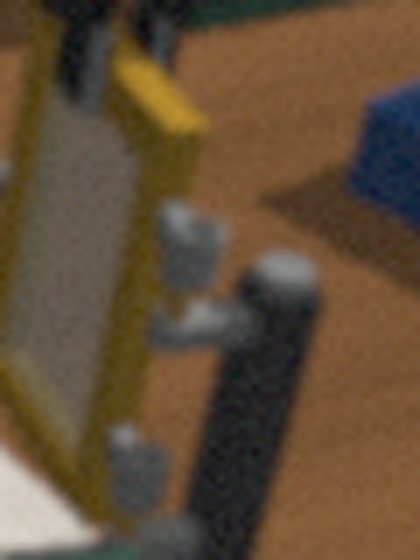

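View pics/t10y.png

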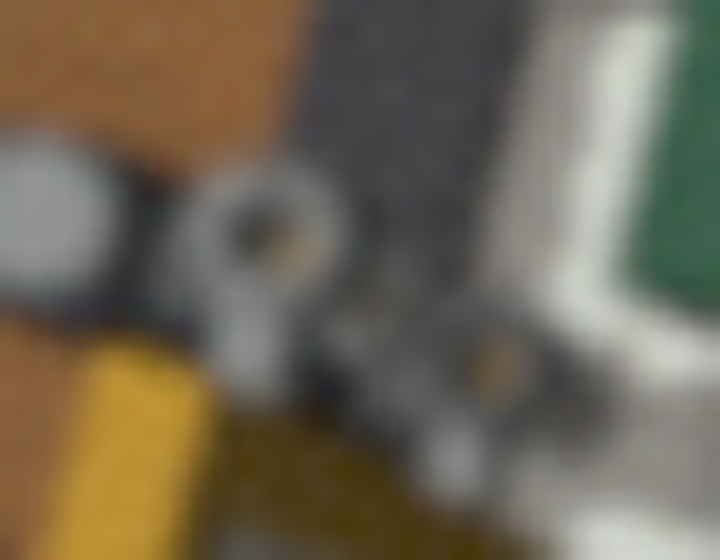

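Through the top camera, brass shows inside both bores: (285,245) in the upper knuckle and (497,370) in the lower one. The pins are entering, so I'll keep going down slowly.

Call:
{"api": "move_arm", "payload": {
  "motion": [
    [5, [0, 0, 0.01], 0],
    [5, [0, 0, 0.02], 0],
    [5, [0, 0, 0.03], 0],
    [5, [0, 0, 0.04], 0],
    [5, [0, 0, 0.05], 0],
    [5, [0, 0, 0.06], 0],
    [5, [0, 0, 0.07], 0],
    [5, [0, 0, 0.08], 0],
    [5, [0, 0, 0.08], 0],
    [5, [0, 0, 0.08], 0]
  ]
}}

```text
clock: 16.0
eef_pos: [0.506, 0.2816, 0.1485]
tool_rot: [0.089, 0.996, -0.0, -0.0]
ft_force: [-1.3, -0.8, -5.4]
grip_width: 0.0146
```

Run:
```python
from h import *
st()
```

```text
16.0 hinge [584.8 267.5 162.5] F [-1.3 -0.8 -5.4] M [-0.21  0.28 -0.16] hx 169.82
```

Call:
{"api": "move_arm", "payload": {
  "motion": [
    [5, [0.01, -0.01, 0], 0],
    [5, [0.01, -0.01, 0.02], 0],
    [5, [0.01, -0.01, 0.03], 0],
    [5, [0.01, -0.01, 0.04], 0],
    [5, [0.01, -0.01, 0.05], 0],
    [5, [0.01, -0.01, 0.06], 0],
    [5, [0.01, -0.01, 0.07], 0],
    [5, [0.01, -0.01, 0.08], 0],
    [5, [0.01, -0.01, 0.09], 0],
    [5, [0.01, -0.01, 0.1], 0]
  ]
}}

```text
clock: 17.0
eef_pos: [0.5054, 0.2813, 0.1435]
tool_rot: [0.089, 0.996, -0.0, -0.0]
ft_force: [0.1, 0.4, -5.4]
grip_width: 0.0148
```

Run:
```python
from h import *
st()
```

```text
17.0 hinge [584.2 267.1 157.5] F [ 0.1  0.4 -5.4] M [-0.01 -0.    0.  ] hx 169.82
```

Call:
{"api": "move_arm", "payload": {
  "motion": [
    [5, [0, 0, 0.01], 0],
    [5, [0, 0, 0.02], 0],
    [5, [0, 0, 0.03], 0],
    [5, [0, 0, 0.04], 0],
    [5, [0, 0, 0.05], 0],
    [5, [0, 0, 0.06], 0],
    [5, [0, 0, 0.07], 0],
    [5, [0, 0, 0.08], 0],
    [5, [0, 0, 0.08], 0],
    [5, [0, 0, 0.08], 0]
  ]
}}

```text
clock: 18.0
eef_pos: [0.5054, 0.2813, 0.1396]
tool_rot: [0.089, 0.996, -0.0, -0.0]
ft_force: [0.1, -1.3, -6.3]
grip_width: 0.0148
```

Run:
```python
from h import *
st()
```

```text
18.0 hinge [584.2 267.2 153.6] F [ 0.1 -1.3 -6.3] M [-0.04  0.05  0.02] hx 169.82
```

Call:
{"api": "move_arm", "payload": {
  "motion": [
    [5, [0, 0, 0.01], 0],
    [5, [0, 0, 0.01], 0],
    [5, [0, 0, 0.02], 0],
    [5, [0, 0, 0.02], 0],
    [5, [0, 0, 0.03], 0],
    [5, [0, 0, 0.03], 0],
    [5, [0, 0, 0.04], 0],
    [5, [0, 0, 0.04], 0],
    [5, [0, 0, 0.05], 0],
    [5, [0, 0, 0.05], 0]
  ]
}}

```text
clock: 19.0
eef_pos: [0.5054, 0.2813, 0.137]
tool_rot: [0.089, 0.996, -0.0, -0.0]
ft_force: [0.4, 0.2, -7.1]
grip_width: 0.0146
```

Run:
```python
from h import *
st()
```

```text
19.0 hinge [584.2 267.2 151. ] F [ 0.4  0.2 -7.1] M [0.01 0.09 0.01] hx 169.82
```

Call:
{"api": "move_arm", "payload": {
  "motion": [
    [5, [0, 0, 0.01], 0],
    [5, [0, 0, 0.01], 0],
    [5, [0, 0, 0.02], 0],
    [5, [0, 0, 0.02], 0],
    [5, [0, 0, 0.03], 0],
    [5, [0, 0, 0.03], 0],
    [5, [0, 0, 0.03], 0],
    [5, [0, 0, 0.03], 0],
    [5, [0, 0, 0.03], 0],
    [5, [0, 0, 0.03], 0]
  ]
}}

```text
clock: 20.0
eef_pos: [0.5055, 0.2814, 0.136]
tool_rot: [0.089, 0.996, 0.0, 0.0]
ft_force: [-2.0, -0.9, -1.5]
grip_width: 0.0147
```

Run:
```python
from h import *
st()
```

```text
20.0 hinge [584.2 267.3 150. ] F [-2.  -0.9 -1.5] M [-0.15  0.23 -0.05] hx 169.82
```

Call:
{"api": "move_arm", "payload": {
  "motion": [
    [5, [0.005, 0, 0.01], 0],
    [5, [0.005, 0, 0.01], 0],
    [5, [0.005, 0, 0.01], 0],
    [5, [0.005, 0, 0.01], 0],
    [5, [0.005, 0, 0.01], 0],
    [5, [0.005, 0, 0.01], 0],
    [5, [0.005, 0, 0.01], 0],
    [5, [0.005, 0, 0.01], 0],
    [5, [0.005, 0, 0.01], 0],
    [5, [0.005, 0, 0.01], 0]
  ]
}}

```text
clock: 21.0
eef_pos: [0.5054, 0.2815, 0.1356]
tool_rot: [0.089, 0.996, 0.0, 0.0]
ft_force: [-3.2, -0.7, 5.4]
grip_width: 0.0147
```

Run:
```python
from h import *
st()
c=camera("scene"); np.savez("s11.npz",**c); zoom(c,310,90,100,110,"s11y.png",6)
t=camera("top"); np.savez("t11.npz",**t); zoom(t,128,182,36,28,"t11y.png",20)
```

```text
21.0 hinge [584.1 267.4 149.7] F [-3.2 -0.7  5.4] M [-0.23  0.49 -0.05] hx 169.82
```

View pics/s11y.png

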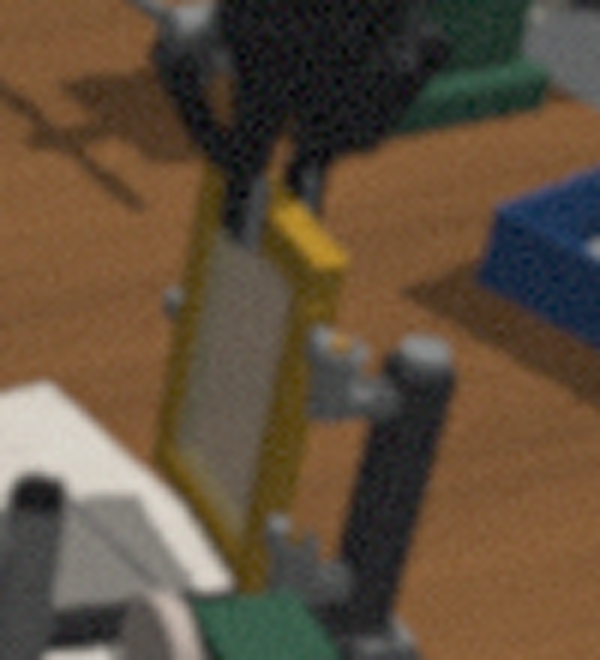

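View pics/t11y.png

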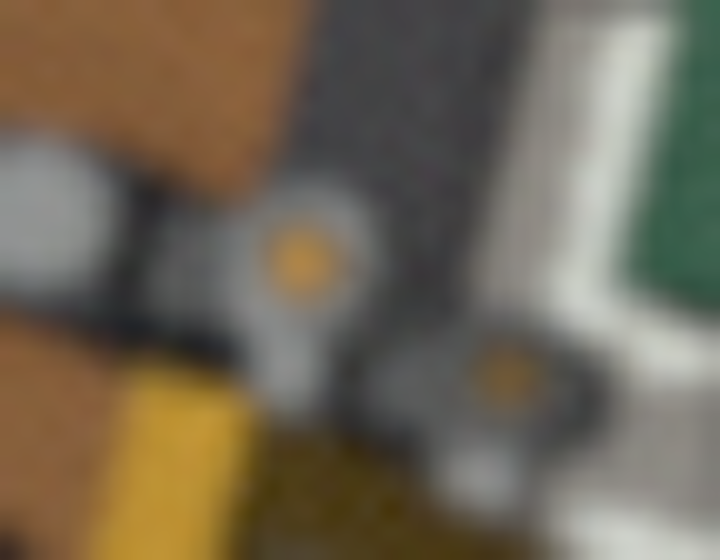

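Seated: both pins stand just proud of their knuckles and the shoulder took load at about z 150. I'll take half a millimetre off the press and start the swing about the pin axis.

Call:
{"api": "move_arm", "payload": {
  "motion": [
    [5, [0, 0, -0.01], 0],
    [5, [-0.002, -0.084, -0.01], -0.5],
    [5, [-0.009, -0.167, -0.01], -1.0],
    [5, [-0.02, -0.25, -0.01], -1.5],
    [5, [-0.035, -0.333, -0.01], -2.0],
    [5, [-0.055, -0.414, -0.01], -2.5],
    [5, [-0.078, -0.494, -0.01], -3.0],
    [5, [-0.106, -0.573, -0.01], -3.5],
    [5, [-0.106, -0.573, -0.01], -3.5],
    [5, [-0.106, -0.573, -0.01], -3.5]
  ]
}}

```text
clock: 22.1
eef_pos: [0.505, 0.2519, 0.1358]
tool_rot: [-0.094, 0.996, -0.0, -0.0]
ft_force: [-3.9, -2.2, 5.2]
grip_width: 0.0152
```

Run:
```python
from h import *
st()
```

```text
22.1 hinge [583.6 266.8 149.7] F [-3.9 -2.2  5.2] M [-0.45  0.77 -0.04] hx -169.26
```

Call:
{"api": "move_arm", "payload": {
  "motion": [
    [5, [0.01, 0, -0.015], 0],
    [5, [0.008, -0.084, -0.015], -0.5],
    [5, [0.001, -0.167, -0.015], -1.0],
    [5, [-0.01, -0.25, -0.015], -1.5],
    [5, [-0.025, -0.333, -0.015], -2.0],
    [5, [-0.045, -0.414, -0.015], -2.5],
    [5, [-0.068, -0.494, -0.015], -3.0],
    [5, [-0.096, -0.573, -0.015], -3.5],
    [5, [-0.128, -0.651, -0.015], -4.0],
    [5, [-0.128, -0.651, -0.015], -4.0]
  ]
}}

```text
clock: 23.1
eef_pos: [0.5176, 0.2199, 0.1359]
tool_rot: [-0.299, 0.954, -0.001, -0.001]
ft_force: [-3.1, -4.7, 3.7]
grip_width: 0.0154
```

Run:
```python
from h import *
st()
```

```text
23.1 hinge [583.3 265.5 149.7] F [-3.1 -4.7  3.7] M [-0.81  0.43 -0.13] hx -145.26
```

Call:
{"api": "move_arm", "payload": {
  "motion": [
    [5, [0.012, 0, -0.008], 0],
    [5, [0.01, -0.084, -0.008], -0.5],
    [5, [0.003, -0.167, -0.008], -1.0],
    [5, [-0.008, -0.25, -0.008], -1.5],
    [5, [-0.023, -0.333, -0.008], -2.0],
    [5, [-0.043, -0.414, -0.008], -2.5],
    [5, [-0.066, -0.494, -0.008], -3.0],
    [5, [-0.094, -0.573, -0.008], -3.5],
    [5, [-0.126, -0.651, -0.008], -4.0],
    [5, [-0.126, -0.651, -0.008], -4.0]
  ]
}}

```text
clock: 24.1
eef_pos: [0.5422, 0.1957, 0.1359]
tool_rot: [-0.49, 0.872, -0.002, -0.001]
ft_force: [-0.9, -7.5, 1.0]
grip_width: 0.0148
```

Run:
```python
from h import *
st()
t=camera("top"); np.savez("t12.npz",**t); zoom(t,115,150,110,90,"t12y.png",7)
```

```text
24.1 hinge [583.8 264.1 149.7] F [-0.9 -7.5  1. ] M [-1.25 -0.04 -0.28] hx -121.31
```

View pics/t12y.png

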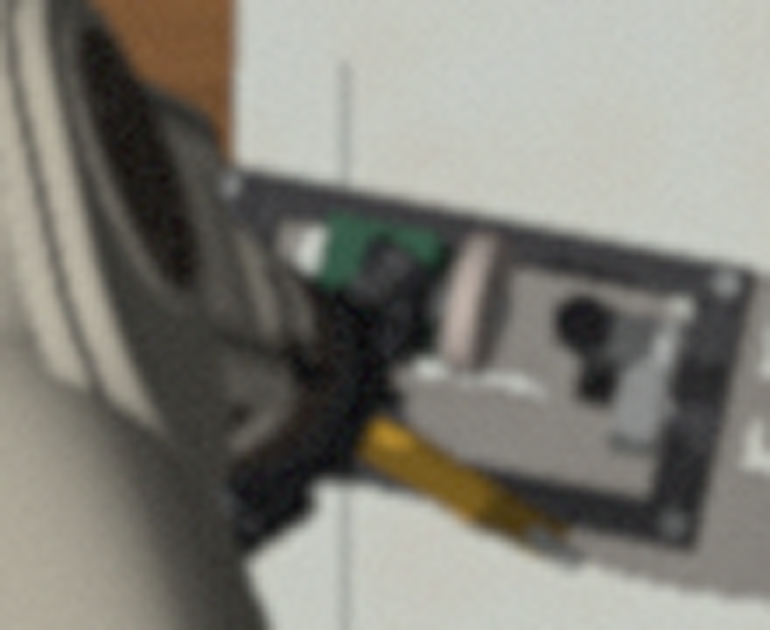

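Run:
```python
import numpy as np
D=[(505.4,281.5,169.82),(505.0,251.9,-169.26),(517.6,219.9,-145.26),(542.2,195.7,-121.31)]
A=[];b=[]
for x,y,h in D:
    c,s=np.cos(np.radians(h)),np.sin(np.radians(h)) # tx=(c,s), ty=(s,-c)
    A+= [[1,0,-c,-s],[0,1,-s,c]]; b+=[x,y]
r=np.linalg.lstsq(np.array(A),np.array(b),rcond=None); print(r[0],(np.array(A)@r[0]-b).round(2))
```

```text
[586.39254451 265.51640184 -82.54644071  -1.59974162] [ 0.03  0.18 -0.01 -0.19  0.05 -0.11 -0.07  0.12]
```

Call:
{"api": "move_arm", "payload": {
  "motion": [
    [5, [0.01, -0.01, 0], 0],
    [5, [0.012, -0.04, 0], -0.25],
    [5, [0.012, -0.085, 0], -0.5],
    [5, [0.008, -0.13, 0], -0.75],
    [5, [0.006, -0.173, 0], -1.0],
    [5, [0, -0.216, 0], -1.25],
    [5, [-0.005, -0.259, 0], -1.5],
    [5, [-0.017, -0.344, 0], -2.0],
    [5, [-0.036, -0.428, 0], -2.5],
    [5, [-0.036, -0.428, 0], -2.5]
  ]
}}

```text
clock: 25.15
eef_pos: [0.5621, 0.1865, 0.136]
tool_rot: [-0.6, 0.8, -0.002, -0.001]
ft_force: [0.5, -6.8, -0.3]
grip_width: 0.0148
```

Run:
```python
from h import *
st()
t=camera("top"); np.savez("t13.npz",**t); zoom(t,115,150,110,90,"t13y.png",7)
c=camera("scene"); np.savez("s13.npz",**c); zoom(c,280,80,120,140,"s13y.png",5)
```

```text
25.15 hinge [584.5 263.3 149.7] F [ 0.5 -6.8 -0.3] M [-1.13 -0.27 -0.22] hx -106.3
```

View pics/t13y.png

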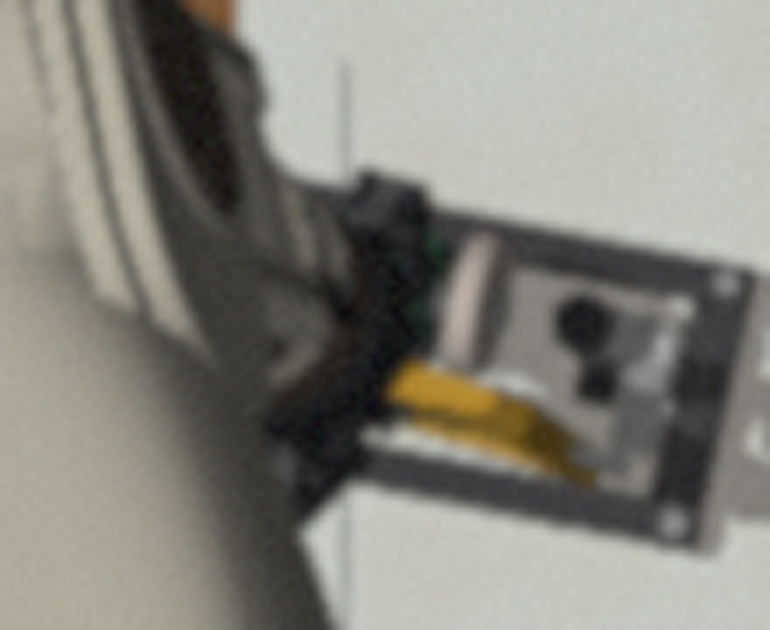

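View pics/s13y.png

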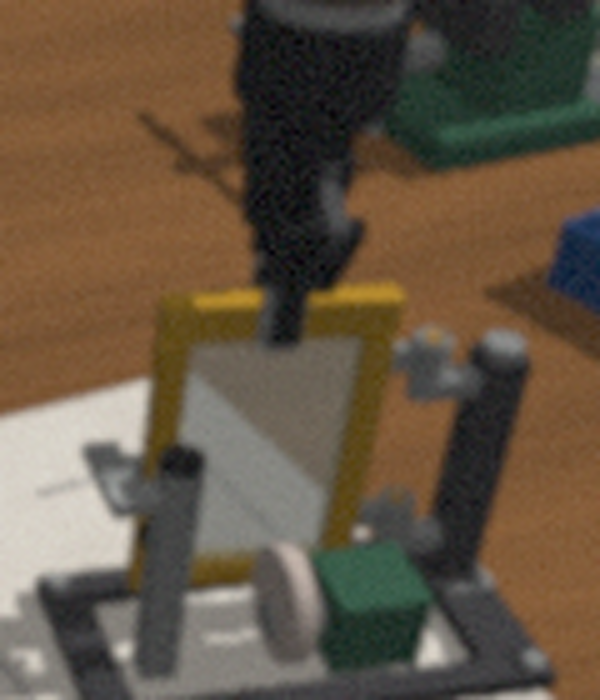

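Call:
{"api": "move_arm", "payload": {
  "motion": [
    [5, [0.015, -0.01, 0], -0.05],
    [5, [0.015, -0.02, 0], -0.1],
    [5, [0.015, -0.03, 0], -0.17],
    [5, [0.015, -0.045, 0], -0.25],
    [5, [0.015, -0.06, 0], -0.33],
    [5, [0.015, -0.072, 0], -0.42],
    [5, [0.015, -0.086, 0], -0.5],
    [5, [0.014, -0.1, 0], -0.58],
    [5, [0.014, -0.115, 0], -0.67],
    [5, [0.014, -0.115, 0], -0.67]
  ]
}}

```text
clock: 26.25
eef_pos: [0.5675, 0.1849, 0.136]
tool_rot: [-0.627, 0.779, -0.002, -0.0]
ft_force: [1.8, -6.3, -2.2]
grip_width: 0.015
```

Run:
```python
from h import *
st()
```

```text
26.25 hinge [584.5 263.1 149.8] F [ 1.8 -6.3 -2.2] M [-1.01 -0.5  -0.24] hx -102.29
```

Call:
{"api": "move_arm", "payload": {
  "motion": [
    [5, [0.01, -0.008, 0], -0.04],
    [5, [0.01, -0.015, 0], -0.08],
    [5, [0.01, -0.022, 0], -0.12],
    [5, [0.01, -0.03, 0], -0.16],
    [5, [0.01, -0.037, 0], -0.2],
    [5, [0.01, -0.045, 0], -0.24],
    [5, [0.01, -0.052, 0], -0.28],
    [5, [0.01, -0.06, 0], -0.32],
    [5, [0.01, -0.06, 0], -0.32],
    [5, [0.01, -0.06, 0], -0.32]
  ]
}}

```text
clock: 27.25
eef_pos: [0.5702, 0.1843, 0.136]
tool_rot: [-0.64, 0.768, -0.001, -0.0]
ft_force: [3.0, -4.4, -3.0]
grip_width: 0.0153
```

Run:
```python
from h import *
st()
t=camera("top"); np.savez("t14.npz",**t); zoom(t,115,150,110,90,"t14y.png",7)
c=camera("scene"); np.savez("s14.npz",**c); zoom(c,280,80,120,140,"s14y.png",5)
```

```text
27.25 hinge [584.5 263.  149.9] F [ 3.  -4.4 -3. ] M [-0.85 -0.6  -0.32] hx -100.34
```

View pics/t14y.png

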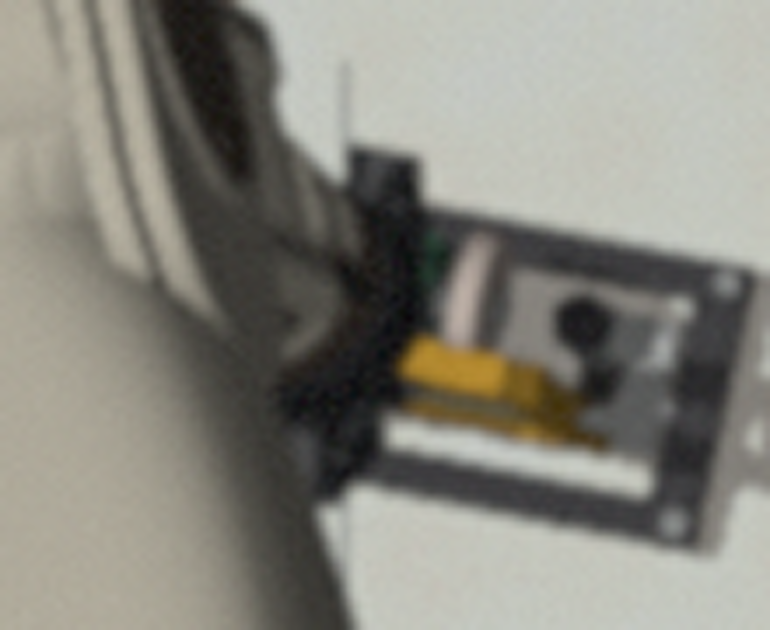

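View pics/s14y.png

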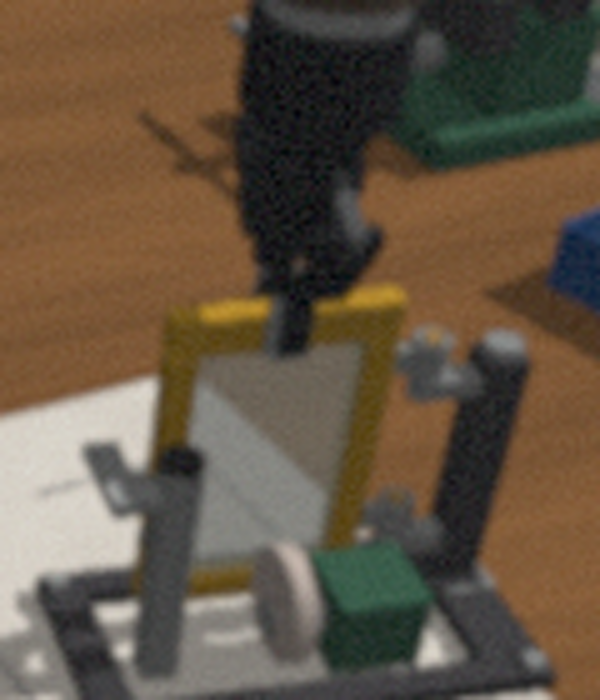

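Call:
{"api": "move_arm", "payload": {
  "motion": [
    [5, [0.005, -0.008, 0], -0.04],
    [5, [0.005, -0.015, 0], -0.08],
    [5, [0.005, -0.022, 0], -0.12],
    [5, [0.005, -0.03, 0], -0.16],
    [5, [0.005, -0.037, 0], -0.2],
    [5, [0.005, -0.043, 0], -0.24],
    [5, [0.005, -0.043, 0], -0.24],
    [5, [0.005, -0.043, 0], -0.24],
    [5, [0.005, -0.043, 0], -0.24],
    [5, [0.005, -0.043, 0], -0.24]
  ]
}}

```text
clock: 28.35
eef_pos: [0.5708, 0.1842, 0.136]
tool_rot: [-0.65, 0.76, -0.0, -0.001]
ft_force: [3.4, -4.2, -5.8]
grip_width: 0.015
```

Run:
```python
from h import *
st()
```

```text
28.35 hinge [583.1 263.2 149.9] F [ 3.4 -4.2 -5.8] M [-0.89 -0.61 -1.11] hx -98.87
```

Call:
{"api": "move_arm", "payload": {
  "motion": [
    [20, [0, 0, 0], 0],
    [26, [0, 0, 0], 0],
    [34, [0, 0, 0], 0],
    [40, [0, 0, 0], 0],
    [40, [0, 0, 0], 0],
    [40, [0, 0, 0], 0],
    [40, [0, 0, -0.3], 0],
    [40, [0, 0, -0.8], 0],
    [40, [0, 0, -1.3], 0],
    [40, [0, 0, -1.8], 0]
  ]
}}

```text
clock: 29.35
eef_pos: [0.5708, 0.1848, 0.2277]
tool_rot: [-0.651, 0.759, 0.0, -0.0]
ft_force: [0.5, 0.2, -0.1]
grip_width: 0.0401
```

Run:
```python
from h import *
st()
o=get_obs();c=camera("wrist"); np.savez("w15.npz",pos=o["eef_pos"],quat=o["tool_rot"],**c)
cv2.imwrite("pics/w15.png",c["color"][:,:,::-1])
c=camera("scene"); np.savez("s15.npz",**c); zoom(c,280,80,120,140,"s15y.png",5)
```

```text
29.35 hinge [583.  263.8 241.7] F [ 0.5  0.2 -0.1] M [ 0.03 -0.01  0.01] hx -98.79
```

View pics/w15.png

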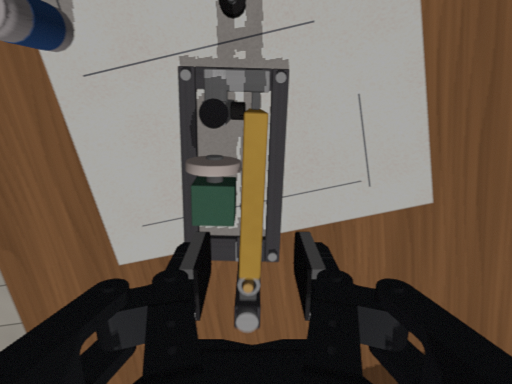

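View pics/s15y.png

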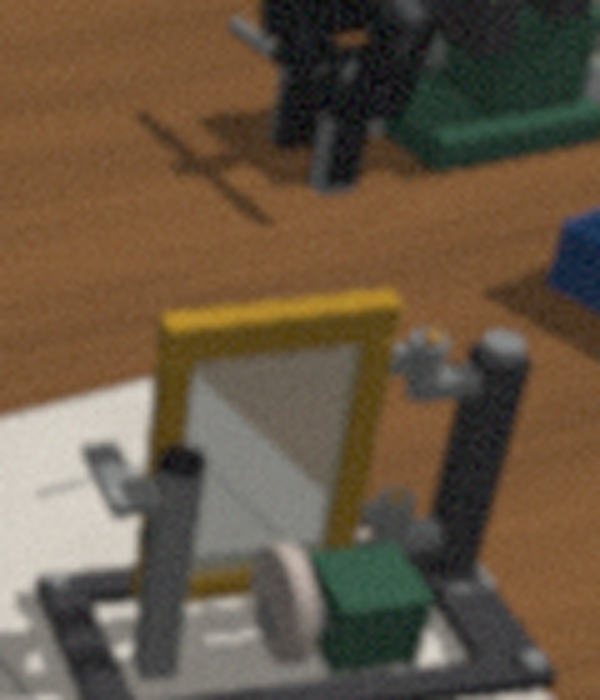

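Run:
```python
from h import *
c=load("w15"); zoom(c,170,50,130,290,"w15z.png",2)
def an(a,b): d=b-a; return np.degrees(np.arctan2(d[1],d[0]))
print("rail",an(watz(c,(250,278),.2),watz(c,(255.5,112),.2)), "L len",np.linalg.norm(watz(c,(250,278),.2)-watz(c,(255.5,112),.2)))
print("bars screws",an(watz(c,(272,257),.013),watz(c,(281,77),.013)))
k=watz(c,(248.5,287),.172);cap=watz(c,(247,322),.166);print(k,cap)
st()
```

```text
rail -100.61302195663995 L len 0.11921135867729046
bars screws -100.41992019742872
[0.58708762 0.26706146 0.172     ] [0.59470701 0.3061292  0.166     ]
29.45 hinge [585.2 264.5 245.4] F [ 0.2 -0.2  0.2] M [ 0.01  0.02 -0.01] hx -98.79
```

View pics/w15z.png

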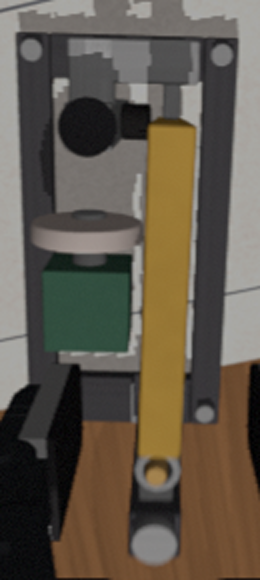

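Call:
{"api": "move_arm", "payload": {
  "motion": [
    [40, [0, 0, -0.2], 0],
    [40, [0, 0, -0.5], 0],
    [40, [0, 0, -0.8], 0],
    [40, [0, 0, -0.8], 0],
    [40, [0, 0, -0.8], 0],
    [40, [0, 0, -0.8], 0],
    [40, [0, 0, -0.8], 0],
    [40, [0, 0, -0.8], 0],
    [40, [0, 0, -0.8], 0],
    [40, [0, 0, -0.8], 0]
  ]
}}

```text
clock: 30.45
eef_pos: [0.5709, 0.1847, 0.2666]
tool_rot: [-0.651, 0.759, 0.0, -0.0]
ft_force: [-0.3, 0.6, 0.4]
grip_width: 0.0402
```

Run:
```python
from h import *
st()
o=get_obs();c=camera("wrist"); np.savez("w16.npz",pos=o["eef_pos"],quat=o["tool_rot"],**c); zoom(c,150,0,200,330,"w16z.png",1.8)
c=camera("top"); print("can/wrench/buffer view saved"); zoom(c,120,120,240,160,"t16.png",3)
```

```text
30.45 hinge [583.1 263.8 280.6] F [-0.3  0.6  0.4] M [0.01 0.04 0.03] hx -98.8
can/wrench/buffer view saved
```

View pics/w16z.png

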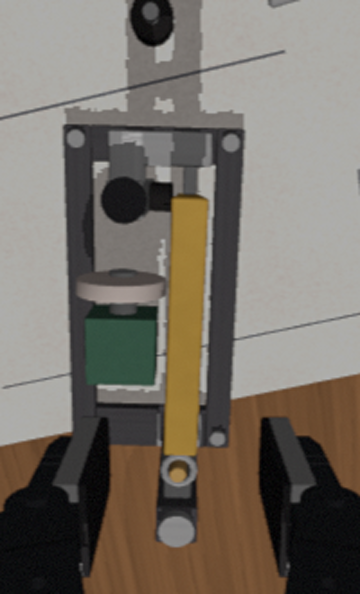

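View pics/t16.png

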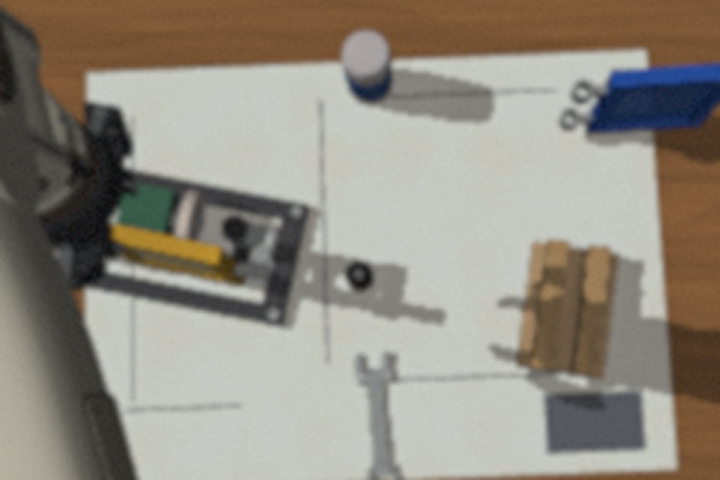

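The door is shut against the pad, with the tongue under the keeper at (190,180) and the pin showing in the upper knuckle at (178,470). The can, buffer and wrench are where they were and the gripper is clear, so I'm handing in.

```bash
python3 -c "
from workcell import *
print(job_done())"
```

```text
the job is handed in; nothing more can be done
None
```

The door hangs home on both pins and is shut against the rubber stop, and the robot has let go. I handed the job in at about 30.5 s of the 72 s allowed; it gave no verdict.

**What I did:** I lifted the door out of its rest and carried it round to the robot's side. With it a quarter open, I lowered it onto the pins in small steps. Side forces appeared part-way down, and a shift of about 0.7 mm cleared them. It seated at about 150 mm, pressed with about 12 N. I then swung it about 91° closed until the twisting force showed it had met the stop, opened the fingers and lifted away.

**Last checks:**
- **Seating:** before the swing, the top view showed brass in both bores, and the height matched the shoulders. After release, the upper pin still showed in its knuckle.
- **Shut:** the rail reads −100.6° and the frame bars −100.4°, so it is shut to within about 0.004 rad.
- **Forces:** I read the wrist force only between moves. The highest reading was about 8 N, and it was near zero after release.
- **Other objects:** the can, buffer and wrench look unmoved in the top view, judged by eye.

**What failed or disagreed:**
- **First grasp:** the fingers closed on air. They look about 40 mm shorter than the reported TCP says, so I regrasped about 35 mm lower.
- **Pin position:** the cameras disagreed by a few mm, so I settled it by feel. The swing then put the pin axis at x 0.5864, y 0.2655 m, about 1 mm from the wrist camera's first estimate.
- **Swing:** my assumed pivot distance was about 2.5 mm short, which caused steady side forces of up to about 7.5 N.

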